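# Line up the card boxes under the desk riser with a ruler

## Robot

A 6-joint arm with a two-finger parallel gripper is mounted at the origin on the work surface. World frame = base frame: x ahead of the robot, y to its left, z up, the work surface at z = 0. Lengths are in m, angles in rad, forces in N, time in s.
With the tool pointing down it reaches from about 0.35 to 0.775 m from the base axis. Payload 5.5 kg.
Tool frame: the origin (TCP) lies on the centre line of the jaws, within the pads' length; the fingertips stand 11 mm ahead of it and the grasp point (between the pads) lies 8 mm behind it; z points along the fingers, y is the direction in which the jaws open and shut (so a half turn about z gives the same grasp; the last joint's range is limited). The gripper opens to 85 mm and grips with 20 to 120 N. Pads are 22 mm wide; open, the fingers measure 114 mm over their backs; the gripper's body (76 mm by 85 mm) begins 54 mm behind the grasp point. The pads swing forward as they close: fully open they stand 13 mm farther back than shut.
Start: joints at [1.111, 0.313, 0.046, 1.304, 0, 1.431], TCP at [0.181, 0.546, 0.242] pointing down, gripper open.
Joint ranges: [-2.76, 2.76], [-0.86, 1.69], [-1.03, 1.26], [-2.2, 2.34], [-1.47, 1.5], [-3.14, 3.14]. Speed limits (rad/s): [2.57, 2.57, 3.14, 3.14, 3.14, 3.14].

## Interface

Orientations are given as a unit quaternion [w, x, y, z].
In Python, from workcell import env, imaging, order gives the robot as it stands. The module is installed in compiled form; this text tells all that it offers.
- The arm moves only by the tool move_arm, never from a script. Its argument "deltas" is one flat list of numbers, 7 for each row, row after row: the gripper's target within -1 to 1 (shut at 1, half-way at 0, fully open at -1), then the shift along the tool's x, y, z in m, then the turn, a rotation vector about the tool's x, y, z in degrees. In form: [jaw, tx, ty, tz, ax, ay, az, jaw, tx, ty, tz, ax, ay, az, ...]. A call has 1 to 10 rows; each row shifts and turns the commanded pose from where the row before left it, along the tool's axes as they then stand; what a row does not reach is not made up. A row lasts 1/8 s, in which the tool goes at most 62.5 mm and 10.7 degrees, less where a joint would pass 70% of its speed; a pose out of reach is approached as far as the arm can. A call is refused whole if a number of a shift passes 0.0625 or a number of a turn 10.7, either way. A call with a gripper value outside its range is refused whole. The fingers move at their own pace and stop on an object; "squeeze" is the grip in N (left out, the last holds). Time passes only in rows, so rows that do not move let the fingers close. It gives the time, the measured TCP pose, the force and the opening at its end, in the units of the state.
- env.get_state(): the state, without advancing time (a new reading comes with each control period).
- imaging.read_camera(name): name is "scene" or "top" or "wrist"; returns a dict with "img" (420x560x3 uint8, red, green, blue), "z_map" (420x560 float32, m along the optical axis (not along the pixel's ray), 0 where there is no reading), "fx", "fy", "cx", "cy" (pixels), "dist" ([k1, k2, p1, p2, k3] as OpenCV has them; the pictures are not rectified), "rvec" (rotation vector, rad) and "tvec" (3), from world to camera coordinates, as OpenCV has them. Camera axes: x right, y down, z forward; pixel columns grow to the right and rows downward; lengths in m; the calibration is good to about 2 mm. A picture is of the moment at which its call begins.
- order.hand_in(): hands the job in, once; it reports no verdict.
Trained networks look in a picture, given as the dict that the camera call returned (one of the last four; its "shot" number tells which), for a name from the list of things; names that differ only in an ending like _2 or _b are one class to them, and where a whole thing is asked for, a point or a joint stands for the part that bears it (a point fixed in the world has none). Each returns a list of dicts, best first, with "confidence" (0 to 1); they miss things now and then, are a little off and sometimes report something else, mostly with a low value. They report only what shows in the picture. A call takes as long as a camera call. They do not tell look-alikes from the thing itself.
- imaging.recognise(picture, thing): "centre" ([column, row] in pixels, amid what is visible of it).
- imaging.cut_out(picture, thing): "mask" (420x560 bool, what is visible of it) and "centre" ([column, row] in pixels, amid what is visible of it).
The state is a dict: "clock": time; "joint_pos": joint angles; "qvel": joint speeds; "tau": joint torques, N m; "tcp_pos": TCP position; "orientation": TCP orientation; "wrist_force": force on the tool from outside, world axes, zero at the start; "ft_torque": the same for the moment, N m; "finger_gap": finger opening in m.
Only numpy, scipy, OpenCV 4.12 (cv2) and the standard library are available. Lean on these libraries where they do the work, as an engineer would, in place of code of your own. Each camera call takes 0.05 s, during which the arm holds its last target.

## Task

Stand the stray green-lidded card box at the right-hand (robot's right) end of the row of card boxes, front towards you and its back part under the riser like its neighbours. Then take the ruler out of its tray and, with the ruler's edge and without touching the three other boxes with the hand, push the row in until all four fronts stand in a straight line flush with the front edge of the riser board. Lay the ruler flat in its tray again; do not bump the riser and leave everything else on the desk where it is.

Things in the scene. Friction and masses are not known exactly. Their poses are not given: they have to be found in the camera images.
- riser: fixed desk riser: dark board 220 deep (x) x 460 wide (y), underside 130 and top 148 above the desk, on wire legs at its y = +-205 (feet 8 high), open at front and back; an organiser up to 180 high stands on it. Origin: on the desk below the board's centre, x to the back (away from the robot), y to the robot's left; the board's straight front edge is at its x = -110 mm
- box_orange: card-file box, closed, cream body with an orange lid: 100 deep (x) x 50 wide (y) x 80 high, a label holder on its front (-x) face, about 0.3 kg. Origin: centre of its underside, z up; its front face is 50 from the origin towards its own -x. One of three in the row at the riser's front (any order), sticking out 15 to 65, a little askew
- box_blue: card-file box, closed, cream body with a blue lid: 100 deep (x) x 50 wide (y) x 80 high, a label holder on its front (-x) face, about 0.3 kg. Origin: centre of its underside, z up; its front face is 50 from the origin towards its own -x. One of three in the row at the riser's front (any order), sticking out 15 to 65, a little askew
- box_black: card-file box, closed, cream body with a black lid: 100 deep (x) x 50 wide (y) x 80 high, a label holder on its front (-x) face, about 0.3 kg. Origin: centre of its underside, z up; its front face is 50 from the origin towards its own -x. One of three in the row at the riser's front (any order), sticking out 15 to 65, a little askew
- box_green: card-file box, closed, cream body with a green lid: 100 deep (x) x 50 wide (y) x 80 high, a label holder on its front (-x) face, about 0.3 kg. Origin: centre of its underside, z up; its front face is 50 from the origin towards its own -x. Stray: starts upright on the desk at the right. Its place is centred near riser y = -115 (35 clear beside its neighbour)
- ruler: aluminium ruler with a hand grip, 0.18 kg: flat blade 50 wide (x) x 320 long (y) x 4 thick, and on it, upright along the middle, a black grip rib 10 thick (x) x 180 long (y) that reaches from 4 to 36 above the blade's underside. Origin: centre of the blade's underside, z up; both long edges (x = +-25 mm) are straight and alike. It starts lying flat in the tray
- tray: fixed low dark-grey tray on the left of the desk in which the ruler lies: 76 (x) x 352 (y) x 14 high outside, walls and floor 4 thick, so inside 68 x 344 and the floor 4 above the desk. Origin: centre of its underside; the ruler lies along its y
- glue_a: bystander: glue stick with grey cap, 29 diameter x 98 high, standing under the riser to the left of the row; origin at its underside
- glue_b: bystander: glue stick with green cap, the same size, behind the other one; origin at its underside
- mug: bystander: white mug 80 diameter x 90 high, far left; origin at its underside
- stapler: bystander: green and black stapler 140 x 36 x 55 high, right of the riser; origin at its underside
- calculator: bystander: white desk calculator 120 x 76 x 16 high, near right; origin at its underside
- notes: bystander: block of coloured sticky notes 76 x 76 x 40 high, between the robot and the row; origin at its underside
- tape: bystander: roll of tape lying flat, 80 diameter x 24 high, between the robot and the row; origin at its underside
Not all that is in view belongs to the job. What is shaped like the box_black but turquoise is not meant. What is shaped like the box_green but turquoise is not meant.

How it is judged:
On the way, in this order (a step that is already met when the one before it is completed fails the run):
1. the green-lidded box stands at the right-hand end of the row, its back under the riser, let go (x of box_green in the frame of riser between -0.165 and -0.035 m and y of box_green in the frame of riser between -0.165 and -0.072 m and angle between box_green's own z axis and vertical below 0.06 rad and height (world z) of box_green below 0.006 m and angle between the x axis of box_green and the x axis of riser, either way round below 0.35 rad and contact force between the fingers and box_green below 0.1 N and linear speed of box_green below 0.02 m/s), for 0.2 s.
2. the ruler is held, lifted out of its tray (z of ruler in the frame of tray above 0.03 m and contact force between the fingers and ruler above 1 N), for 0.2 s.
3. with the held ruler at the fronts, all four stand flush with the riser's front edge (x of box_orange in the frame of riser between -0.067 and -0.053 m and angle between the x axis of each of box_orange, box_blue, box_black, box_green and the x axis of riser, either way round below 0.08 rad and angle between each of box_orange, box_blue, box_black, box_green's own z axis and vertical below 0.06 rad and height (world z) of each of box_orange, box_blue, box_black, box_green below 0.006 m and x of box_blue in the frame of riser between -0.067 and -0.053 m and x of box_black in the frame of riser between -0.067 and -0.053 m and x of box_green in the frame of riser between -0.067 and -0.053 m and y of box_green in the frame of riser between -0.165 and -0.072 m and y of box_orange in the frame of riser between -0.055 and 0.135 m and y of box_blue in the frame of riser between -0.055 and 0.135 m and y of box_black in the frame of riser between -0.055 and 0.135 m and x of ruler in the frame of riser between -0.2 and -0.1 m and contact force between the fingers and ruler above 1 N), for 0.1 s.
At the end, for the whole second after the job is handed in: Four boxes upright on the desk, fronts within 7 mm of the riser board's front edge and square to it within 0.08 rad, green at the right-hand end (riser y -165 to -72 mm), others at y -55 to 135 mm; ruler flat in its tray, within 14 mm across and 16 mm along of its centre; all let go, at rest (x of box_orange in the frame of riser between -0.067 and -0.053 m and angle between the x axis of each of box_orange, box_blue, box_black, box_green and the x axis of riser, either way round below 0.08 rad and angle between each of box_orange, box_blue, box_black, box_green, ruler's own z axis and vertical below 0.06 rad and height (world z) of each of box_orange, box_blue, box_black, box_green below 0.006 m and x of box_blue in the frame of riser between -0.067 and -0.053 m and x of box_black in the frame of riser between -0.067 and -0.053 m and x of box_green in the frame of riser between -0.067 and -0.053 m and y of box_green in the frame of riser between -0.165 and -0.072 m and y of box_orange in the frame of riser between -0.055 and 0.135 m and y of box_blue in the frame of riser between -0.055 and 0.135 m and y of box_black in the frame of riser between -0.055 and 0.135 m and x of ruler in the frame of tray between -0.014 and 0.014 m and y of ruler in the frame of tray between -0.016 and 0.016 m and z of ruler in the frame of tray below 0.008 m and linear speed of each of box_orange, box_blue, box_black, box_green, ruler below 0.01 m/s and contact force between the fingers and box_orange below 0.1 N and contact force between the fingers and box_blue below 0.1 N and contact force between the fingers and box_black below 0.1 N and contact force between the fingers and box_green below 0.1 N and contact force between the fingers and ruler below 0.1 N); the robot touches nothing.
It fails at once if the hand or arm pushes one of the three boxes of the row (over 1 N) (contact force between any of the fingers, the arm and box_orange above 1 N or contact force between any of the fingers, the arm and box_blue above 1 N or contact force between any of the fingers, the arm and box_black above 1 N).
It fails at once if the hand or arm bumps the riser (over 5 N) (contact force between any of the fingers, the arm and riser above 5 N).
It fails at once if a box of the row is tipped over (angle between any of box_orange, box_blue, box_black's own z axis and vertical above 0.5 rad).
It fails at once if a bystander is moved by more than 20 mm or tipped (distance of any of glue_a, glue_b, mug, stapler, calculator, notes, tape from where it was at the start of the episode above 0.02 m or angle between any of glue_a, glue_b, mug, stapler, calculator, notes, tape's own z axis and vertical above 0.35 rad).
It also fails if it takes over 66 s, if anything falls off the work surface, if the arm or the gripper's body presses on something with over 40 N, if the wrist force passes 120 N, or if a joint passes its speed limit or range.

## Working session

There is one attempt and no reset: what is moved stays moved. The work goes in short steps, Python scripts to look and compute and a tool call to move; the robot and the scene stay as the last step left them, time stands still between calls to the robot, and variables do not carry over. Pictures are saved under pics/ and viewed, and the job is handed in when it is done.

Besides the shell and the picture viewer there is one more tool, called after ">>>" by a JSON object that holds its "method" and its "body". move_arm: Moves the arm, as the interface text tells. Its arguments: {"type":"object","properties":{"deltas":{"type":"array"},"squeeze":{"type":"number"}},"required":["deltas"]}

```bash
mkdir -p pics
cat > h.py <<'E'
import numpy as np, cv2
from workcell import env, imaging, order
def cam(n):
    return imaging.read_camera(n)
def save(p,name):
    cv2.imwrite('pics/'+name+'.png',cv2.cvtColor(p['img'],cv2.COLOR_RGB2BGR))
def KD(p):
    return np.array([[p['fx'],0,p['cx']],[0,p['fy'],p['cy']],[0,0,1]],float),np.array(p['dist'],float)
def world(p,uv,z=None):
    """uv Nx2 -> world via depth"""
    K,D=KD(p); uv=np.atleast_2d(uv).astype(float)
    n=cv2.undistortPoints(uv.reshape(-1,1,2),K,D).reshape(-1,2)
    R=cv2.Rodrigues(np.array(p['rvec'],float))[0]; t=np.array(p['tvec'],float).ravel()
    C=-R.T@t
    if z is None:
        d=p['z_map'][uv[:,1].round().astype(int),uv[:,0].round().astype(int)]
        pc=np.c_[n*d[:,None],d]
        return (pc-t)@R
    ray=np.c_[n,np.ones(len(n))]@R
    s=(z-C[2])/ray[:,2]
    return C+ray*s[:,None]
def cloud(p):
    v,u=np.nonzero(p['z_map']>0)
    uv=np.c_[u,v]; return uv,world(p,uv)
def proj(p,P):
    K,D=KD(p); return cv2.projectPoints(np.atleast_2d(P).astype(float),np.array(p['rvec'],float),np.array(p['tvec'],float),K,D)[0].reshape(-1,2)
E
python3 - <<'E'
from h import *
for n in ['scene','top','wrist']:
    p=cam(n); save(p,n+'0'); R=cv2.Rodrigues(np.array(p['rvec'],float))[0]; print(n,-R.T@np.array(p['tvec']),R[2], p['fx'])
s=env.get_state(); print(s)
E
```

```text
scene [0.45429258 1.13223804 1.02881613] [ 0.02031951 -0.72198711 -0.69160807] 422.1199938981531
top [0.34424419 0.10281311 1.36270242] [ 0.1110182  -0.01544933 -0.99369828] 471.0752533351115
wrist [0.11835024 0.5659243  0.37393641] [ 0.24816964 -0.08317785 -0.96513899] 347.6025112051381
{'clock': 0.15, 'joint_pos': array([1.11140815e+00, 3.13878900e-01, 4.52559204e-02, 1.30359292e+00,
       2.91850176e-06, 1.43121578e+00]), 'qvel': array([-0.00107876, -0.00412841,  0.00439684,  0.00140766,  0.00196703,
       -0.00015814]), 'tau': array([ 1.69156672e-03, -4.81062984e+01,  2.98815984e+01,  1.39518079e-02,
       -9.50881963e-05, -1.17456270e-05]), 'tcp_pos': array([0.18060905, 0.5455236 , 0.24159121]), 'orientation': array([-2.10800339e-04,  1.59223212e-01,  9.87242354e-01, -6.77760754e-04]), 'wrist_force': array([-0.09968614, -0.26501867,  0.23052506]), 'ft_torque': array([ 0.01491689,  0.02084199, -0.02430541]), 'finger_gap': 0.08592779548809712}
```

View pics/scene0.png

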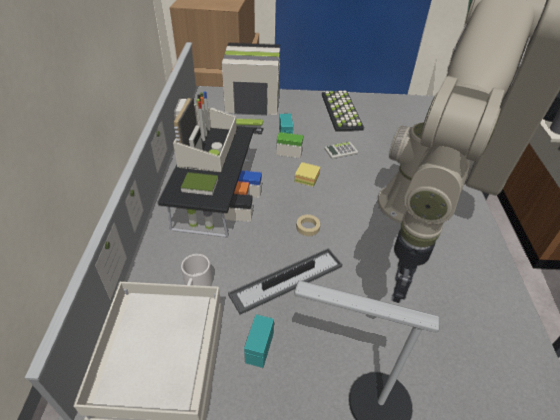

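View pics/top0.png

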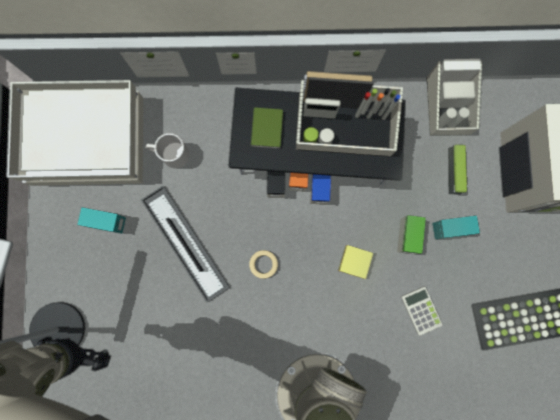

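View pics/wrist0.png

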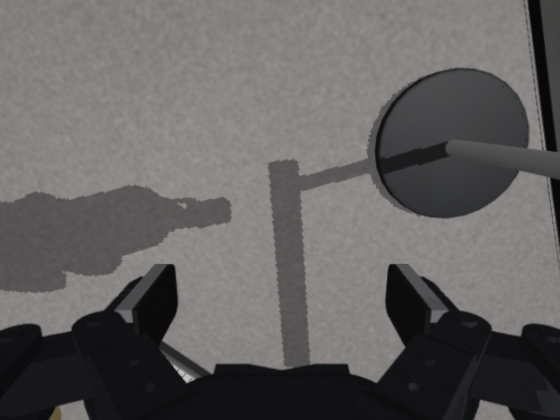

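Run:
```python
from h import *
p=cam('top'); uv,P=cloud(p)
print('desk z',np.median(P[:,2]))
img=p['img']; np.save('top.npy',P)
for n in ['box_orange','box_blue','box_black','box_green','ruler','tray','riser','notes','tape','calculator','stapler','mug','glue_a']:
    for r in imaging.cut_out(p,n)[:4]:
        if r['confidence']<.25: continue
        m=r['mask']; k=m[uv[:,1],uv[:,0]]; Q=P[k]
        if len(Q)<5: continue
        zt=np.percentile(Q[:,2],[50,95,99]); 
        T=Q[(Q[:,2]>zt[1]-.008)]
        (c,s,a)=cv2.minAreaRect(T[:,:2].astype(np.float32))
        print(n,round(r['confidence'],2),np.round(r['centre']),m.sum(),'z',zt.round(3),'c',np.round(c,3),'s',np.round(s,3),'a',round(a,1))
```

```text
desk z 0.0011057242851910335
box_orange 0.71 [299. 181.] 286 z [0.078 0.083 0.084] c [0.594 0.034] s [0.048 0.035] a 87.5
box_blue 0.86 [319. 189.] 570 z [0.078 0.083 0.085] c [ 0.572 -0.028] s [0.05  0.071] a 87.0
box_black 0.86 [276. 186.] 490 z [0.078 0.083 0.085] c [0.589 0.097] s [0.05  0.061] a 84.3
box_black 0.84 [101. 221.] 825 z [0.077 0.082 0.084] c [0.498 0.586] s [0.1   0.049] a 77.6
box_green 0.9 [412. 231.] 932 z [0.078 0.083 0.085] c [ 0.438 -0.279] s [0.051 0.1  ] a 80.9
box_green 0.79 [455. 226.] 853 z [0.079 0.083 0.085] c [ 0.456 -0.405] s [0.05  0.101] a 6.1
box_green 0.44 [420. 311.] 1108 z [0.014 0.019 0.021] c [ 0.225 -0.306] s [0.118 0.074] a 20.7
ruler 0.67 [186. 244.] 2014 z [0.007 0.039 0.042] c [0.427 0.362] s [0.179 0.011] a 32.1
ruler 0.41 [164. 150.] 936 z [0.038 0.089 0.092] c [0.692 0.391] s [0.079 0.078] a 34.7
tray 0.87 [171. 243.] 1234 z [0.005 0.015 0.017] c [0.432 0.365] s [0.35  0.077] a 32.2
riser 0.89 [323. 129.] 15816 z [0.152 0.301 0.319] c [ 0.769 -0.085] s [0.222 0.048] a 84.2
notes 0.97 [354. 260.] 807 z [0.039 0.043 0.045] c [ 0.367 -0.123] s [0.076 0.076] a 71.4
notes 0.37 [457. 168.] 848 z [0.051 0.058 0.061] c [ 0.623 -0.426] s [0.034 0.136] a 88.0
tape 0.74 [260. 259.] 379 z [0.022 0.027 0.028] c [0.367 0.137] s [0.076 0.076] a 88.7
calculator 0.9 [424. 313.] 1191 z [0.014 0.019 0.021] c [ 0.225 -0.306] s [0.118 0.076] a 21.5
stapler 0.78 [456. 168.] 861 z [0.05  0.058 0.061] c [ 0.623 -0.426] s [0.034 0.136] a 88.0
mug 0.61 [166. 151.] 957 z [0.037 0.089 0.092] c [0.692 0.391] s [0.079 0.079] a 11.4
```

Run:
```python
from h import *
p=cam('top'); uv,P=cloud(p)
B=P[(P[:,2]>.138)&(P[:,2]<.162)&(P[:,0]>.55)&(P[:,0]<.95)&(abs(P[:,1])<.4)]
c,s,a=cv2.minAreaRect(B[:,:2].astype(np.float32)); print(c,s,a)
hull=cv2.convexHull(B[:,:2].astype(np.float32)).reshape(-1,2)
# front line
ys=np.arange(-.17,.2,.01); f=[]
for y in ys:
    b=B[abs(B[:,1]-y)<.006]
    if len(b): f.append((y,b[:,0].min()))
f=np.array(f); k=np.polyfit(f[:,0],f[:,1],1); print('front x = ',k, np.std(f[:,1]-np.polyval(k,f[:,0])), 'median B z',np.median(B[:,2]))
print('corner',cv2.boxPoints((c,s,a)))
# multi-frame refinement of boxes: front-edge
for n,c0 in [('orange',(.594,.034)),('blue',(.572,-.028)),('black',(.589,.097)),('green',(.438,-.279))]:
    Q=P[(P[:,2]>.07)&(P[:,2]<.092)&(np.hypot(P[:,0]-c0[0],P[:,1]-c0[1])<.07)]
    Q=Q[(abs(Q[:,1]-c0[1])<.032)] if n!='green' else Q
    c,s,a=cv2.minAreaRect(Q[:,:2].astype(np.float32)); print(n,np.round(cv2.boxPoints((c,s,a)),4).tolist(),np.round(s,3),a)
for n in ['ruler','tray']:
    for r in imaging.cut_out(p,n)[:1]:
        m=r['mask']; Q=P[m[uv[:,1],uv[:,0]]]; 
        c,s,a=cv2.minAreaRect(Q[:,:2].astype(np.float32)); print(n,c,s,a)
q=cam('scene')
im=cv2.resize(q['img'][60:260,140:420],None,fx=2.8,fy=2.8,interpolation=cv2.INTER_CUBIC); cv2.imwrite('pics/crop1.png',im[...,::-1])
im=cv2.resize(p['img'][70:290,200:480],None,fx=2.7,fy=2.7,interpolation=cv2.INTER_CUBIC); cv2.imwrite('pics/crop2.png',im[...,::-1])
```

```text
(0.7476984262466431, -0.0007196366786956787) (0.34315699338912964, 0.7998170852661133) 0.25396645069122314
front x =  [0.09656301 0.59818641] 0.00036857312941533915 median B z 0.1482476261489239
corner [[ 0.57434905  0.39842445]
 [ 0.5778942  -0.40138477]
 [ 0.9210478  -0.39986372]
 [ 0.91750264  0.3999455 ]]
orange [[0.574400007724762, 0.010499999858438969], [0.6118000149726868, 0.006800000090152025], [0.616599977016449, 0.056299999356269836], [0.579200029373169, 0.05990000069141388]] [0.05  0.038] 84.44380950927734
blue [[0.5342000126838684, -0.050599999725818634], [0.6061999797821045, -0.05649999901652336], [0.6104000210762024, -0.006200000178068876], [0.5382999777793884, -0.0003000000142492354]] [0.05  0.072] 85.30020141601562
black [[0.5573999881744385, 0.07339999824762344], [0.619700014591217, 0.07069999724626541], [0.6218000054359436, 0.12060000002384186], [0.5595999956130981, 0.12330000102519989]] [0.05  0.062] 87.52198028564453
green [[0.38420000672340393, -0.296999990940094], [0.48399999737739563, -0.3124000132083893], [0.4918000102043152, -0.2614000141620636], [0.3921000063419342, -0.2460000067949295]] [0.052 0.101] 81.25418853759766
ruler (0.42595481872558594, 0.36273154616355896) (0.3221771717071533, 0.05649928003549576) 32.690704345703125
tray (0.4347873628139496, 0.36641252040863037) (0.35577186942100525, 0.07663246244192123) 32.179840087890625
```

View pics/crop1.png

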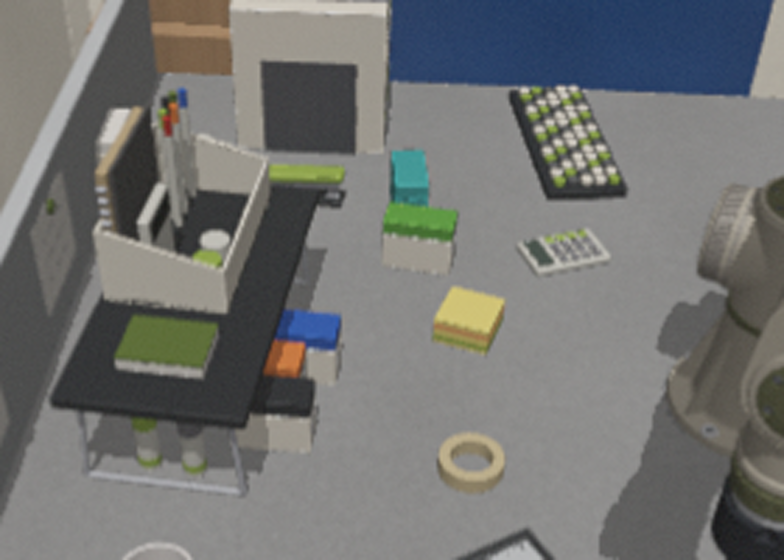

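View pics/crop2.png

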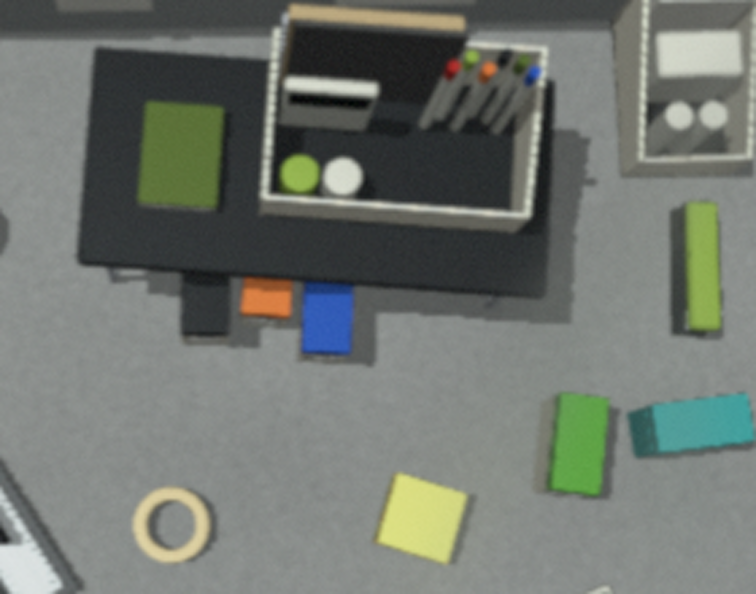

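Run:
```python
from h import *
p=cam('top'); uv,P=cloud(p)
th=np.arctan(-0.0966); ex=np.array([np.cos(th),np.sin(th)]); ey=np.array([-ex[1],ex[0]])
f0=np.array([.5982,0])
def rf(Q): d=np.asarray(Q)[...,:2]-f0; return np.stack([d@ex-.11,d@ey],-1)
r=rf(P); B=(abs(P[:,2]-.148)<.012)&(r[:,0]>-.115)&(r[:,0]<.12)&(abs(r[:,1])<.4)
e=[]
for x in np.arange(-.1,.1,.01):
    b=r[B&(abs(r[:,0]-x)<.006)][:,1]
    b=b[abs(b)<.3]; e.append((round(x,2),b.min().round(3),b.max().round(3)))
print(e)
b=r[B]; 
for y in [-.2,-.15,0,.1,.15]:
    k=b[abs(b[:,1]-y)<.006]; print(y,k[:,0].min(),k[:,0].max())
q=cam('scene')
for u,v in [(297,290),(340,298),(366,305),(400,312),(435,320),(410,345),(390,395),(380,400)]:
    print((u,v),world(q,[[u,v]]).round(3))
uvq,Pq=cloud(q)
L=Pq[(uvq[:,0]>290)&(uvq[:,0]<440)&(uvq[:,1]>284)&(uvq[:,1]<325)&(Pq[:,2]>.15)]
print(L.min(0),L.max(0))
```

```text
[(np.float64(-0.1), np.float64(-0.235), np.float64(0.225)), (np.float64(-0.09), np.float64(-0.235), np.float64(0.225)), (np.float64(-0.08), np.float64(-0.234), np.float64(0.226)), (np.float64(-0.07), np.float64(-0.234), np.float64(0.225)), (np.float64(-0.06), np.float64(-0.233), np.float64(0.225)), (np.float64(-0.05), np.float64(-0.236), np.float64(0.226)), (np.float64(-0.04), np.float64(-0.235), np.float64(0.224)), (np.float64(-0.03), np.float64(-0.235), np.float64(0.225)), (np.float64(-0.02), np.float64(-0.234), np.float64(0.226)), (np.float64(-0.01), np.float64(-0.234), np.float64(0.224)), (np.float64(-0.0), np.float64(-0.233), np.float64(0.225)), (np.float64(0.01), np.float64(-0.235), np.float64(0.226)), (np.float64(0.02), np.float64(-0.237), np.float64(0.224)), (np.float64(0.03), np.float64(-0.235), np.float64(0.225)), (np.float64(0.04), np.float64(-0.234), np.float64(0.226)), (np.float64(0.05), np.float64(-0.234), np.float64(0.226)), (np.float64(0.06), np.float64(-0.233), np.float64(0.225)), (np.float64(0.07), np.float64(-0.235), np.float64(0.225)), (np.float64(0.08), np.float64(-0.235), np.float64(0.226)), (np.float64(0.09), np.float64(-0.234), np.float64(0.224))]
-0.2 -0.10989603503042748 0.0970006362231285
-0.15 -0.10938599348573866 0.0957091974715792
0 -0.10995233184179208 0.041194812481310725
0.1 -0.11029958974604011 0.10763709953975635
0.15 -0.11004278530356117 0.10885667192825164
(297, 290) [[0.42  0.674 0.387]]
(340, 298) [[0.342 0.687 0.386]]
(366, 305) [[0.296 0.699 0.387]]
(400, 312) [[0.236 0.709 0.384]]
(435, 320) [[0.177 0.723 0.385]]
(410, 345) [[0.203 0.728 0.305]]
(390, 395) [[0.176 0.703 0.019]]
(380, 400) [[0.206 0.724 0.039]]
[0.16760381 0.58072634 0.24735812] [0.42535844 0.73224479 0.39071938]
```

```bash
cat >> h.py <<'E'
th=np.arctan(-0.0966); ex=np.array([np.cos(th),np.sin(th)]); ey=np.array([-ex[1],ex[0]])
O=np.array([.5982,0])+.11*ex-.0047*ey
def w2r(Q): d=np.asarray(Q)[...,:2]-O; return np.stack([d@ex,d@ey],-1)
def r2w(q): q=np.asarray(q,float); return O+q[...,:1]*ex+q[...,1:2]*ey
def moves(target,tx_angle,lean=0):
    """print needed tool-frame shift"""
    s=env.get_state(); w,x,y,z=s['orientation']
    from scipy.spatial.transform import Rotation as Rr
    R=Rr.from_quat([x,y,z,w]); d=np.array(target)-s['tcp_pos']
    print('tcp',s['tcp_pos'].round(4),'R cols x',R.as_matrix()[:,0].round(3),'z',R.as_matrix()[:,2].round(3),'force',s['wrist_force'].round(1),'gap',round(s['finger_gap'],4),'clk',round(s['clock'],2))
    print('joints',np.round(s['joint_pos'],2))
    a=np.deg2rad(tx_angle); xd=np.array([np.cos(a),np.sin(a),0]); zd=np.array([0,0,-1.]); 
    T=np.c_[xd,np.cross(zd,xd),zd]@Rr.from_euler('x',lean,degrees=True).as_matrix()
    rv=(R.inv()*Rr.from_matrix(T)).as_rotvec(degrees=True)
    print('shift in current tool frame mm',(R.inv().apply(d)*1000).round(1),'in target tool frame',(T.T@d*1000).round(1),'turn deg',rv.round(1))
E
python3 - <<'E'
from h import *
print(O,np.degrees(th))
for n,q in dict(orange=[[0.5744,.0105],[.5792,.0599]],blue=[[.5342,-.0506],[.5383,-.0003]],black=[[.5574,.0734],[.5596,.1233]]).items(): print(n,w2r(q).round(3).tolist())
g=np.array([.4380,-.2792]); a=np.deg2rad(-8.75); 
print('grasp',g-.02*np.array([np.cos(a),np.sin(a)]), 'place c',r2w([-.152,-.115]),'place tcp',r2w([-.172,-.115]))
moves([*(g-.02*np.array([np.cos(a),np.sin(a)])),.18],171.2)
E
```

```text
[ 0.70723841 -0.01525499] -5.517652034560539
orange [[-0.135, 0.013], [-0.135, 0.062]]
blue [[-0.169, -0.052], [-0.17, -0.001]]
black [[-0.158, 0.074], [-0.16, 0.124]]
grasp [ 0.41823277 -0.27615753] place c [ 0.54488516 -0.11510698] place tcp [ 0.52497783 -0.11318393]
tcp [0.1808 0.5459 0.2423] R cols x [-0.949  0.314 -0.   ] z [ 0.  0. -1.] force [ 0.6 -0.8 -0. ] gap 0.0853 clk 1.15
joints [ 1.11  0.31  0.05  1.3  -0.    1.43]
shift in current tool frame mm [-483.9 -705.7   62.3] in target tool frame [-360.4 -776.    62.3] turn deg [ 0.   0.  -9.5]
```

>>> {"method": "move_arm", "body": {"deltas": [-0.6,-0.0456,-0.0303,0,0,0,0,-0.6,-0.0456,-0.0303,0,0,0,0,-0.6,-0.0456,-0.0303,0,0,0,0,-0.6,-0.0456,-0.0303,0,0,0,0,-0.6,-0.0456,-0.0303,0,0,0,0,-0.6,-0.0456,-0.0303,0,0,0,0,-0.6,-0.0456,-0.0303,0,0,0,0,-0.6,-0.0456,-0.0303,0,0,0,0,-0.6,-0.0149,-0.0577,0,0,0,0,-0.6,-0.0149,-0.0577,0,0,0,0], "squeeze": 50}}

```text
clock: 2.4
tcp_pos: [0.4431, 0.0804, 0.2422]
orientation: [0.0, 0.159, 0.987, -0.0]
wrist_force: [1.0, -0.3, 0.8]
finger_gap: 0.0679
```

>>> {"method": "move_arm", "body": {"deltas": [-0.6,-0.0149,-0.0577,0,0,0,0,-0.6,-0.0149,-0.0577,0,0,0,0,-0.6,-0.0149,-0.0577,0,0,0,0,-0.6,-0.0149,-0.0577,0,0,0,0,-0.6,-0.0149,-0.0577,0,0,0,0,-0.6,-0.0149,-0.0577,0.03,0,0,-9.5,-0.6,0,0,0.0,0,0,0]}}

```text
clock: 3.28
tcp_pos: [0.4179, -0.2738, 0.212]
orientation: [-0.001, 0.079, 0.997, 0.001]
wrist_force: [-0.3, 1.3, 0.3]
finger_gap: 0.0684
```

Run:
```python
from h import *
moves([.4182,-.2762,.12],171.2)
p=cam('wrist'); save(p,'w1')
uv,P=cloud(p); 
Q=P[(P[:,2]>.072)&(P[:,2]<.09)]; hsv=cv2.cvtColor(p['img'],cv2.COLOR_RGB2HSV)[uv[:,1],uv[:,0]]
k=(hsv[:,0]>40)&(hsv[:,0]<75)&(hsv[:,1]>100)&(P[:,2]>.07)&(P[:,2]<.095)
c,s,a=cv2.minAreaRect(P[k][:,:2].astype(np.float32)); print(k.sum(),c,s,a)
```

```text
tcp [ 0.4179 -0.2738  0.212 ] R cols x [-0.987  0.158  0.002] z [-0.002  0.001 -1.   ] force [-0.3  1.3  0.3] gap 0.0684 clk 3.27
joints [-0.74  0.18 -0.2   1.19 -0.   -0.58]
shift in current tool frame mm [-0.9 -2.4 92. ] in target tool frame [-0.7 -2.3 92. ] turn deg [ 0.1 -0.1 -0.3]
7423 (0.43760746717453003, -0.2767542004585266) (0.049659982323646545, 0.09998492151498795) 81.1105728149414
```

View pics/w1.png

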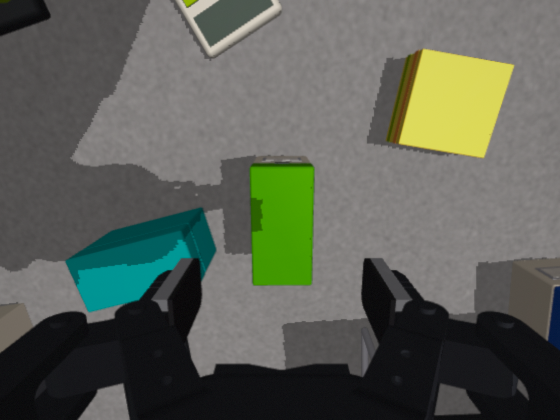

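>>> {"method": "move_arm", "body": {"deltas": [-0.6,0,0,0.05,0,0,0,-0.6,0,0,0.05,0,0,0,-0.6,0,0,0.04,0,0,0,-0.6,0,0,0.02,0,0,0,1,0,0,0,0,0,0,1,0,0,0,0,0,0,1,0,0,0,0,0,0,1,0,0,0,0,0,0,1,0,0,0,0,0,0], "squeeze": 50}}

```text
clock: 4.45
tcp_pos: [0.4192, -0.2708, 0.0544]
orientation: [0.0, 0.077, 0.997, 0.0]
wrist_force: [-0.5, -0.1, -2.1]
finger_gap: 0.0495
```

Run:
```python
from h import *
moves([*r2w([-.205,-.117]),.13],174.5)
```

```text
tcp [ 0.4192 -0.2708  0.0544] R cols x [-0.988  0.153 -0.   ] z [ 0. -0. -1.] force [-0.5 -0.1 -2.1] gap 0.0495 clk 4.45
joints [-0.73  0.31 -0.45  0.81  0.   -0.58]
shift in current tool frame mm [-47.5 168.1 -75.6] in target tool frame [-57.1 165.1 -75.6] turn deg [ 0.   0.  -3.3]
```

>>> {"method": "move_arm", "body": {"deltas": [1,0,0,-0.025,0,0,0,1,0,0,-0.025,0,0,0,1,0,0.01,-0.015,0,0,0,1,-0.012,0.04,0,0,0,0,1,-0.012,0.04,0,0,0,0,1,-0.012,0.04,0,0,0,0,1,-0.0115,0.038,0,0,0,-3.3,1,0,0,0,0,0,0]}}

```text
clock: 5.45
tcp_pos: [0.4922, -0.1091, 0.1189]
orientation: [-0.0, 0.046, 0.999, 0.001]
wrist_force: [-0.2, -1.1, -4.5]
finger_gap: 0.0493
```

Run:
```python
from h import *
moves([*r2w([-.205,-.117]),.058],174.5)
p=cam('wrist'); save(p,'w2')
p=cam('top'); im=cv2.resize(p['img'][100:300,220:480],None,fx=2.7,fy=2.7,interpolation=cv2.INTER_CUBIC); cv2.imwrite('pics/t2.png',im[...,::-1])
```

```text
tcp [ 0.4922 -0.1091  0.1189] R cols x [-0.996  0.092  0.001] z [-0.     0.001 -1.   ] force [-0.2 -1.1 -4.5] gap 0.0493 clk 5.45
joints [-0.38  0.25 -0.35  0.97  0.   -0.29]
shift in current tool frame mm [-0.1 -2.9 60.9] in target tool frame [-0.1 -2.9 60.9] turn deg [ 0.1 -0.   0.2]
```

View pics/w2.png

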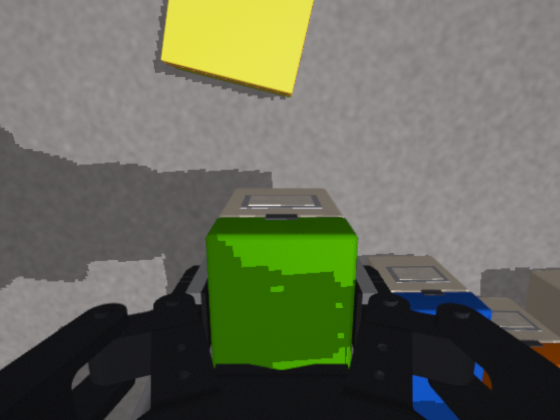

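View pics/t2.png

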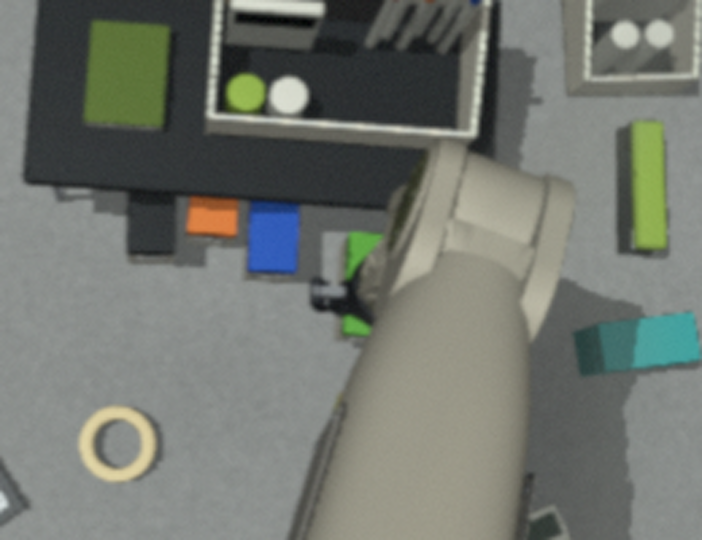

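Run:
```python
from h import *
p=cam('scene'); im=cv2.resize(p['img'][20:260,140:440],None,fx=2.5,fy=2.5,interpolation=cv2.INTER_CUBIC); cv2.imwrite('pics/s2.png',im[...,::-1])
uv,P=cloud(p)
# arm points: anything in x>.5,z>.15 near y -.3..0 ahead
r=w2r(P); k=(P[:,2]>.1)&(r[:,0]>-.3)&(r[:,0]<-.09)&(r[:,1]<0.0)&(r[:,1]>-.3)
for z in np.arange(.1,.5,.03):
    j=k&(abs(P[:,2]-z)<.015)
    if j.sum()>5: print(z.round(2),j.sum(),np.percentile(r[j],[1,99],axis=0).round(3).tolist())
```

```text
0.1 85 [[-0.236, -0.131], [-0.138, -0.086]]
0.13 314 [[-0.235, -0.197], [-0.095, -0.017]]
0.16 298 [[-0.233, -0.221], [-0.09, -0.003]]
0.19 80 [[-0.225, -0.132], [-0.187, -0.048]]
0.22 107 [[-0.225, -0.126], [-0.187, -0.045]]
0.25 158 [[-0.243, -0.115], [-0.173, -0.076]]
0.28 177 [[-0.243, -0.12], [-0.172, -0.075]]
0.31 168 [[-0.243, -0.117], [-0.172, -0.077]]
0.34 197 [[-0.243, -0.135], [-0.172, -0.077]]
0.37 196 [[-0.251, -0.115], [-0.161, -0.075]]
0.4 274 [[-0.258, -0.128], [-0.155, -0.062]]
0.43 333 [[-0.257, -0.136], [-0.155, -0.064]]
0.46 355 [[-0.254, -0.134], [-0.156, -0.067]]
0.49 274 [[-0.251, -0.125], [-0.161, -0.075]]
```

View pics/s2.png

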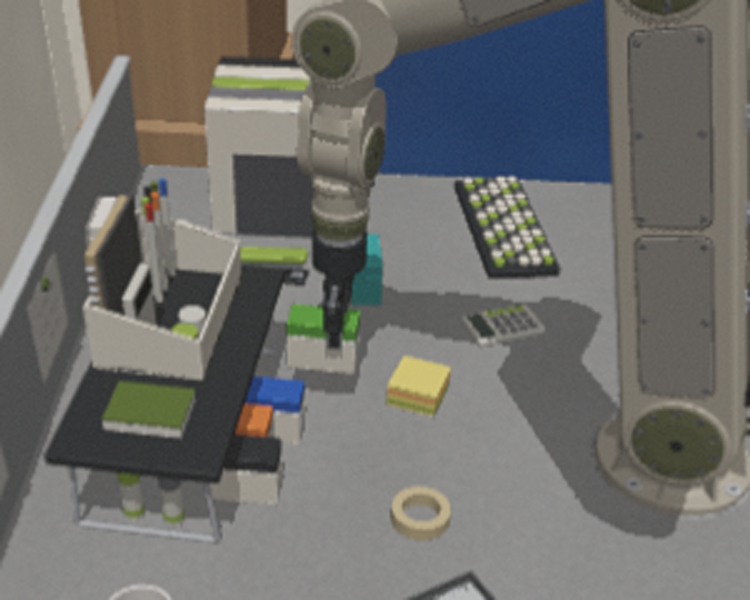

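>>> {"method": "move_arm", "body": {"deltas": [1,0,-0.003,0.03,0,0,0,1,0,0,0.029,0,0,0,1,-0.015,0,0,0,0,0,1,-0.015,0,0,0,0,0,1,0,0,0,0,0,0]}}

```text
clock: 6.22
tcp_pos: [0.5242, -0.1194, 0.0616]
orientation: [0.002, 0.049, 0.999, -0.001]
wrist_force: [-0.2, -0.8, -4.5]
finger_gap: 0.0497
```

Run:
```python
from h import *
moves([*r2w([-.175,-.117]),.0545],174.5)
```

```text
tcp [ 0.5242 -0.1194  0.0616] R cols x [-0.995  0.097 -0.004] z [ 0.004 -0.001 -1.   ] force [-0.2 -0.8 -4.5] gap 0.0497 clk 6.22
joints [-0.37  0.36 -0.35  0.85  0.   -0.28]
shift in current tool frame mm [2.8 4.3 7.1] in target tool frame [2.8 4.3 7.1] turn deg [-0.1  0.2 -0.1]
```

>>> {"method": "move_arm", "body": {"deltas": [1,0.002,0.003,0.004,0,0,0,1,0,0,0.003,0,0,0,1,0,0,0.0,0,0,0]}}

```text
clock: 6.6
tcp_pos: [0.519, -0.1144, 0.0541]
orientation: [-0.0, 0.048, 0.999, 0.0]
wrist_force: [-2.6, 0.1, 5.1]
finger_gap: 0.0494
```

>>> {"method": "move_arm", "body": {"deltas": [1,-0.006,0,-0.001,0,0,0,1,0,0,0,0,0,0,-0.3,0,0,0,0,0,0,-0.35,0,0,0,0,0,0,-0.35,0,0,0,0,0,0]}}

```text
clock: 7.22
tcp_pos: [0.5259, -0.1154, 0.0544]
orientation: [0.0, 0.048, 0.999, -0.0]
wrist_force: [-0.2, 0.5, 0.1]
finger_gap: 0.058
```

Run:
```python
from h import *
moves([*r2w([-.172,-.117]),.0545],174.5); print(w2r(env.get_state()['tcp_pos']))
p=cam('wrist'); save(p,'w3')
uv,P=cloud(p); hsv=cv2.cvtColor(p['img'],cv2.COLOR_RGB2HSV)[uv[:,1],uv[:,0]]
k=(hsv[:,0]>40)&(hsv[:,0]<75)&(hsv[:,1]>100)&(P[:,2]>.07)&(P[:,2]<.095)
r=w2r(P[k]); print(k.sum(),np.percentile(r,[.5,99.5],axis=0))
```

```text
tcp [ 0.5259 -0.1154  0.0544] R cols x [-0.995  0.096 -0.001] z [ 0.001 -0.    -1.   ] force [-0.2  0.5  0.1] gap 0.058 clk 7.22
joints [-0.37  0.38 -0.35  0.84  0.   -0.27]
shift in current tool frame mm [ 1.2  0.2 -0.1] in target tool frame [ 1.2  0.2 -0.1] turn deg [-0.  0. -0.]
[-0.17082942 -0.11715035]
20077 [[-0.20004551 -0.14237925]
 [-0.15071509 -0.09360848]]
```

View pics/w3.png

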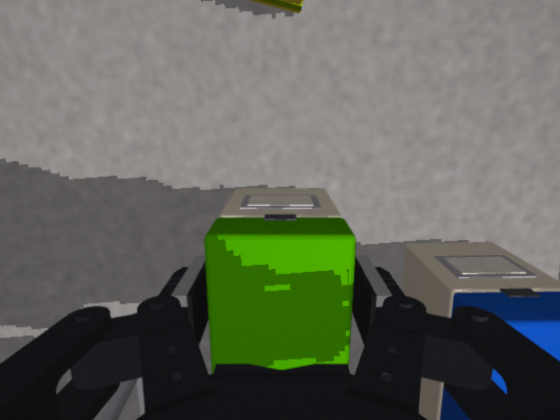

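>>> {"method": "move_arm", "body": {"deltas": [-0.35,0,0,-0.02,0,0,0,-0.35,0,0,-0.05,0,0,0,-0.35,0.02,0,-0.05,0,0,0,-0.35,0.02,0,-0.04,0,0,0,-0.35,0.02,0,-0.04,0,0,0,-0.3,0.0105,0.058,0,0,0,0,-0.3,0.0105,0.058,0,0,0,0,-0.3,0.0105,0.058,0,0,0,0,-0.3,0.0105,0.058,0,0,0,0,-0.3,0.0105,0.058,0,0,0,0]}}

```text
clock: 8.52
tcp_pos: [0.4413, 0.1859, 0.2545]
orientation: [0.001, 0.048, 0.999, 0.0]
wrist_force: [1.1, -0.7, 0.9]
finger_gap: 0.0555
```

>>> {"method": "move_arm", "body": {"deltas": [-0.3,0.0105,0.058,0,0,0,0,-0.3,0.0105,0.058,0,0,0,0,-0.3,0.0105,0.058,0.0,0,0,0,-0.3,0,0,0.02,0,0,-9.4,-0.3,0,0,0.02,0,0,-9.4,-0.3,0,0,0.02,0,0,-9.4,-0.3,0,0,0.0,0,0,-9.4,-0.3,0,0,0.0,0,0,0]}}

```text
clock: 9.52
tcp_pos: [0.4269, 0.3603, 0.194]
orientation: [-0.0, -0.275, 0.961, -0.0]
wrist_force: [0.6, 0.4, -0.3]
finger_gap: 0.0558
```

Run:
```python
from h import *
moves([.427,.362,.1],212.2)
p=cam('wrist'); save(p,'w4')
uv,P=cloud(p); 
k=(P[:,2]>.03)&(P[:,2]<.047)&(np.hypot(P[:,0]-.427,P[:,1]-.362)<.12)
c,s,a=cv2.minAreaRect(P[k][:,:2].astype(np.float32)); print('rib',k.sum(),c,s,a)
t=cam('top'); save(t,'t4'); uvt,Pt=cloud(t)
for n,b in [('box_green',0),('box_blue',0),('box_orange',0),('box_black',0)]:
    for rr in imaging.cut_out(t,n)[:1]:
        Q=Pt[rr['mask'][uvt[:,1],uvt[:,0]]]; Q=Q[(Q[:,2]>.07)&(Q[:,2]<.092)]; q=w2r(Q); print(n,rr['confidence'],np.percentile(q,[1,99],axis=0).round(3).tolist())
```

```text
tcp [0.4269 0.3603 0.194 ] R cols x [-0.848 -0.53   0.   ] z [-0. -0. -1.] force [ 0.6  0.4 -0.3] gap 0.0558 clk 9.53
joints [ 0.56  0.3  -0.09  1.18  0.   -0.  ]
shift in current tool frame mm [-1.   1.4 94. ] in target tool frame [-1.   1.4 94. ] turn deg [ 0.  -0.  -0.2]
rib 2424 (0.4265717566013336, 0.36294853687286377) (0.180597186088562, 0.009775279089808464) 32.112300872802734
box_green 0.85 [[-0.243, -0.462], [-0.184, -0.362]]
box_blue 0.74 [[-0.169, -0.05], [-0.101, -0.001]]
box_orange 0.55 [[-0.134, 0.013], [-0.099, 0.062]]
box_black 0.64 [[-0.159, 0.077], [-0.098, 0.124]]
```

View pics/w4.png

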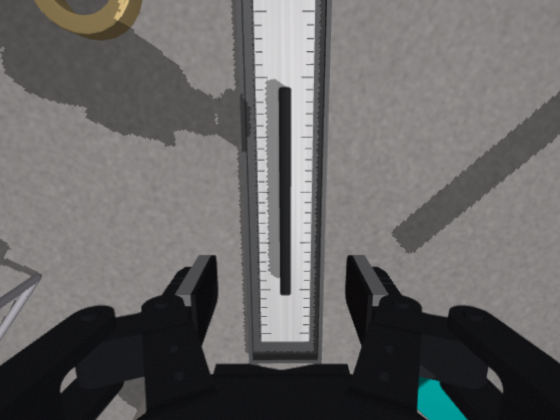

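View pics/t4.png

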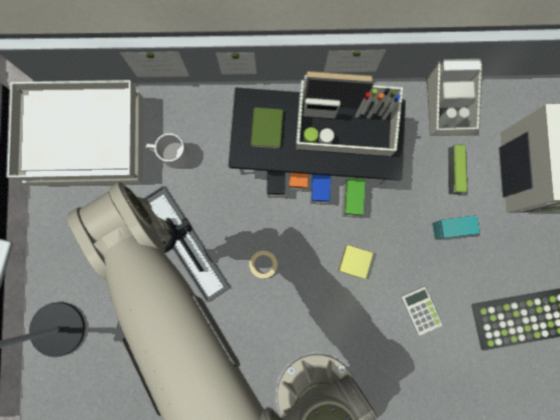

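>>> {"method": "move_arm", "body": {"deltas": [0.3,-0.001,0.002,0.04,0,0,0,0.3,0,0,0.04,0,0,0,0.3,0,0,0.04,0,0,0,0.3,0,0,0.03,0,0,0,0.3,0,0,0.01,0,0,0,0.3,0,0,0.0,0,0,0], "squeeze": 100}}

```text
clock: 10.58
tcp_pos: [0.4268, 0.3625, 0.0342]
orientation: [-0.0, -0.276, 0.961, -0.0]
wrist_force: [-0.5, 1.4, 0.6]
finger_gap: 0.0296
```

Run:
```python
from h import *
moves([.4266,.3629,.026],212.2)
p=cam('wrist'); save(p,'w5')
```

```text
tcp [0.4268 0.3625 0.0342] R cols x [-0.848 -0.531  0.001] z [-0. -0. -1.] force [-0.5  1.4  0.6] gap 0.0296 clk 10.57
joints [ 0.56  0.43 -0.32  0.82  0.    0.  ]
shift in current tool frame mm [-0.   0.4  8.2] in target tool frame [-0.   0.4  8.2] turn deg [ 0.  -0.  -0.1]
```

View pics/w5.png

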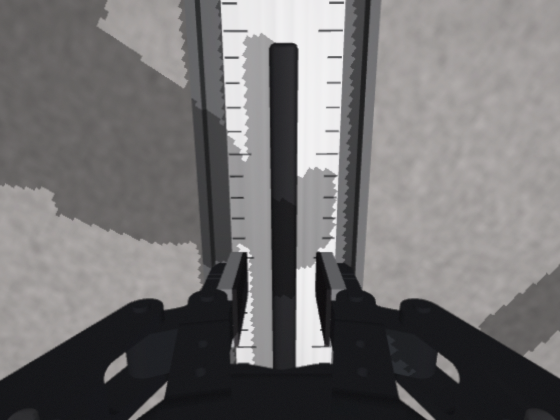

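>>> {"method": "move_arm", "body": {"deltas": [0.3,0,0,0.007,0,0,0,0.3,0,0,0.0,0,0,0,1,0,0,0,0,0,0,1,0,0,0,0,0,0,1,0,0,0,0,0,0,1,0,0,0,0,0,0,1,0,0,0,0,0,0], "squeeze": 110}}

```text
clock: 11.5
tcp_pos: [0.4271, 0.3628, 0.0279]
orientation: [0.0, -0.276, 0.961, 0.0]
wrist_force: [-1.9, -0.1, 5.7]
finger_gap: 0.0077
```

>>> {"method": "move_arm", "body": {"deltas": [1,0,0,-0.02,0,0,0,1,0,0,-0.04,0,0,0,1,0,0,-0.05,0,0,0,1,0,0,-0.04,0,0,0,1,0,0,0,0,0,0]}}

```text
clock: 12.12
tcp_pos: [0.4287, 0.3638, 0.1805]
orientation: [0.003, -0.276, 0.961, 0.001]
wrist_force: [1.0, -0.5, -1.6]
finger_gap: 0.0076
```

Run:
```python
from h import *
moves([*r2w([-.33,-.01]),.18],264.5)
p=cam('wrist'); save(p,'w6')
p=cam('scene'); im=cv2.resize(p['img'][120:340,150:450],None,fx=2.6,fy=2.6,interpolation=cv2.INTER_CUBIC); cv2.imwrite('pics/s6.png',im[...,::-1])
p=cam('top');uv,P=cloud(p)
d=P[:,:2]-[.4348,.3664]; a=np.deg2rad(32.15); l=d@[np.cos(a),np.sin(a)]; t=d@[-np.sin(a),np.cos(a)]
k=(P[:,2]>.009)&(P[:,2]<.019)&(abs(l)<.2)&(abs(t)<.05); print('tray',np.percentile(l[k],[.5,99.5]),np.percentile(t[k],[.5,99.5]))
```

```text
tcp [0.4287 0.3638 0.1805] R cols x [-0.847 -0.531 -0.007] z [ 0.006  0.004 -1.   ] force [ 1.  -0.5 -1.6] gap 0.0076 clk 12.12
joints [ 0.56  0.31 -0.11  1.14  0.    0.  ]
shift in current tool frame mm [ 232.9 -275.7   -1. ] in target tool frame [360.5  16.4   0.5] turn deg [ -0.2   0.4 -52.4]
tray [-0.17880901  0.17299418] [-0.03831165  0.03697848]
```

View pics/w6.png

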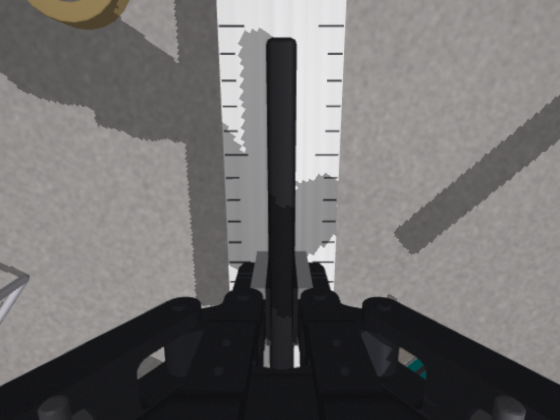

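View pics/s6.png

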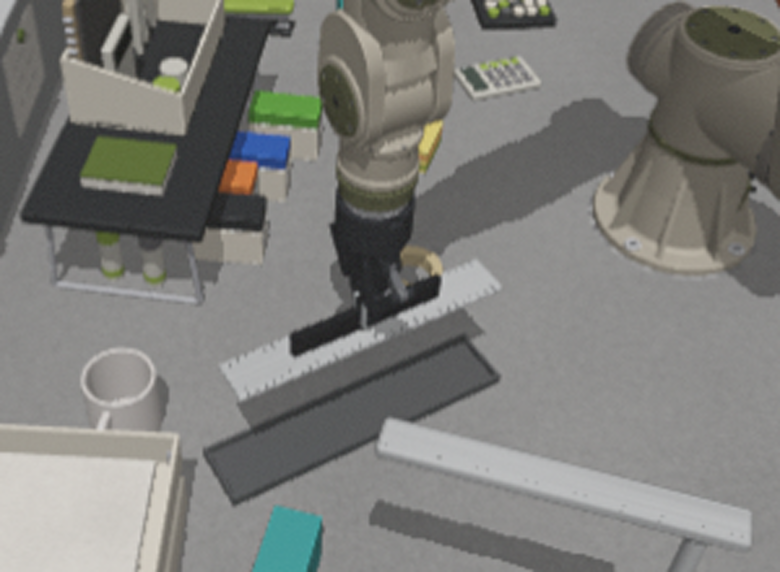

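Run:
```python
from h import *
from scipy.spatial.transform import Rotation as Rr
p=cam('wrist'); uv,P=cloud(p); s=env.get_state(); w,x,y,z=s['orientation']
T=Rr.from_quat([x,y,z,w]).inv().apply(P-s['tcp_pos'])
for z0 in np.arange(-.09,.03,.01):
    k=(abs(T[:,2]-z0)<.005)&(abs(T[:,1])<.1)&(T[:,0]<.1)
    if k.sum(): print(z0.round(2),k.sum(),(T[k].min(0)*1000).round(),(T[k].max(0)*1000).round())
# also scene cam
p=cam('scene'); uv,P=cloud(p); T=Rr.from_quat([x,y,z,w]).inv().apply(P-s['tcp_pos'])
print('scene')
for z0 in np.arange(-.25,.03,.02):
    k=(abs(T[:,2]-z0)<.01)&(abs(T[:,1])<.12)&(abs(T[:,0])<.12)
    if k.sum(): print(z0.round(2),k.sum(),(np.percentile(T[k],2,axis=0)*1000).round(),(np.percentile(T[k],98,axis=0)*1000).round())
```

```text
-0.09 2084 [ 17. -20. -89.] [ 21.  19. -85.]
-0.08 9186 [  7. -56. -85.] [ 20.  54. -75.]
-0.07 14856 [ -4. -59. -75.] [ 18.  58. -65.]
-0.06 10568 [ -9. -55. -65.] [ 18.  54. -55.]
-0.05 8329 [-10. -47. -55.] [ 16.  46. -45.]
-0.04 4560 [-11. -41. -45.] [ 14.  40. -35.]
-0.03 1558 [-12. -34. -35.] [ 14.  31. -25.]
-0.02 810 [-26. -18. -25.] [ 73.  17. -15.]
-0.01 9391 [-33. -18. -15.] [90. 17. -5.]
-0.0 474 [  6. -18.  -5.] [11. 17.  5.]
0.01 32 [ 10. -11.   5.] [11. 10.  8.]
0.02 21443 [-58. -26.  16.] [100.  25.  21.]
scene
-0.25 219 [ -44.   -3. -259.] [  27.   39. -241.]
-0.23 176 [ -36.   -7. -239.] [  20.   37. -220.]
-0.21 215 [ -37.  -12. -220.] [  24.   39. -202.]
-0.19 183 [ -37.   -8. -199.] [  23.   38. -181.]
-0.17 189 [ -36.  -16. -179.] [  29.   36. -160.]
-0.15 193 [ -37.  -14. -160.] [  22.   38. -140.]
-0.13 164 [ -38.  -11. -139.] [  22.   38. -121.]
-0.11 65 [ -30.   16. -120.] [  11.   41. -101.]
-0.09 165 [ -20.  -57. -100.] [ 10.  63. -81.]
-0.07 108 [-18. -55. -80.] [  7.  62. -60.]
-0.05 104 [-16. -45. -60.] [  9.  45. -41.]
-0.03 57 [-13. -33. -40.] [  8.  34. -20.]
-0.01 261 [-88.  -9. -17.] [85. 18. -1.]
0.01 524 [-115.  -19.    1.] [114.  26.  20.]
0.03 435 [-117.  -23.   20.] [116.  25.  25.]
```

>>> {"method": "move_arm", "body": {"deltas": [1,0,0,0,0,0,-10.48,1,0,0,0,0,0,-10.48,1,0,0,0,0,0,-10.48,1,0,0,0,0,0,-10.48,1,0,0,0,0,0,-10.48,1,0.05,0,0,0,0,0,1,0.05,0,0,0,0,0,1,0.05,0,0,0,0,0,1,0.05,0,0,0,0,0,1,0.05,0,0,0,0,0]}}

```text
clock: 13.62
tcp_pos: [0.4016, 0.1122, 0.1759]
orientation: [-0.001, -0.672, 0.74, 0.001]
wrist_force: [1.5, -0.5, -2.5]
finger_gap: 0.0082
```

>>> {"method": "move_arm", "body": {"deltas": [1,0.05,0,0,0,0,0,1,0.05,0,0,0,0,0,1,0,0,0,8.75,0,0,1,0,0,0,8.75,0,0,1,0,0,0,8.75,0,0,1,0,0,0,8.75,0,0,1,0,0,0,0,0,0]}}

```text
clock: 14.5
tcp_pos: [0.3957, 0.0134, 0.1815]
orientation: [0.205, -0.64, 0.705, -0.227]
wrist_force: [-0.4, -0.8, -2.2]
finger_gap: 0.0076
```

Run:
```python
from h import *
moves([*r2w([-.25,-.01]),.18],264.5,35); print(w2r(env.get_state()['tcp_pos']))
moves([*r2w([-.25,-.01]),.045],264.5,35)
p=cam('scene'); im=cv2.resize(p['img'][20:260,140:440],None,fx=2.6,fy=2.5,interpolation=cv2.INTER_CUBIC); cv2.imwrite('pics/s7.png',im[...,::-1])
```

```text
tcp [0.3957 0.0134 0.1815] R cols x [-0.097 -0.995  0.001] z [ 0.579 -0.057 -0.813] force [-0.4 -0.8 -2.2] gap 0.0076 clk 14.5
joints [-0.22 -0.5  -1.02  0.43  0.07 -1.68]
shift in current tool frame mm [  8.6 -50.2  37.8] in target tool frame [  8.6 -50.6  37.2] turn deg [-0.6 -0.1  0. ]
[-0.31280666 -0.00139725]
tcp [0.3957 0.0134 0.1815] R cols x [-0.097 -0.995  0.001] z [ 0.579 -0.057 -0.813] force [-0.4 -0.8 -2.2] gap 0.0076 clk 14.5
joints [-0.22 -0.5  -1.02  0.43  0.07 -1.68]
shift in current tool frame mm [  8.4  28.4 147.5] in target tool frame [  8.6  26.8 147.8] turn deg [-0.6 -0.1  0. ]
```

View pics/s7.png

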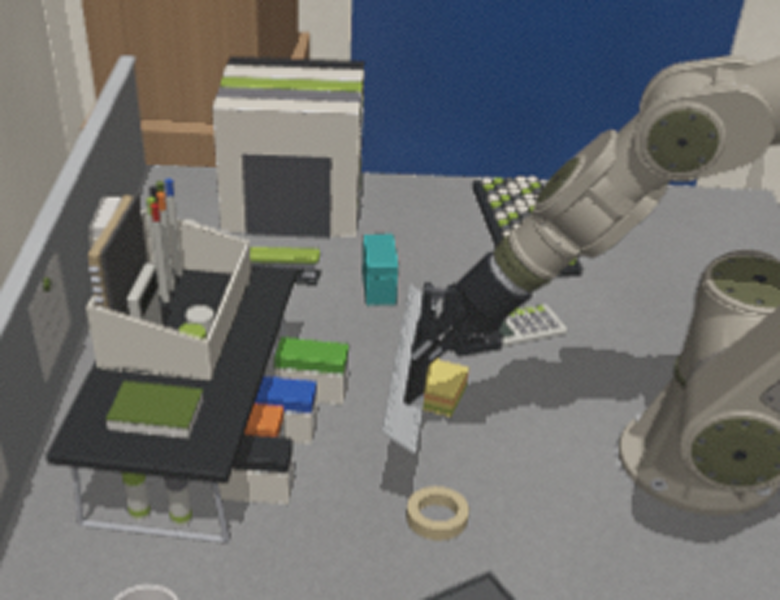

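```bash
cat > kin.py <<'E'
import numpy as np
from scipy.optimize import least_squares, fsolve
D=[((.1806,.5455,.2416),(1.1114,.31388,.04526,1.3036)),((.4179,-.2738,.212),(-.74,.18,-.2,1.19)),((.4192,-.2708,.0544),(-.73,.31,-.45,.81)),((.4922,-.1091,.1189),(-.38,.25,-.35,.97)),((.5242,-.1194,.0616),(-.37,.36,-.35,.85)),((.5259,-.1154,.0544),(-.37,.38,-.35,.84)),((.4269,.3603,.194),(.56,.30,-.09,1.18)),((.4268,.3625,.0342),(.56,.43,-.32,.82)),((.4287,.3638,.1805),(.56,.31,-.11,1.14)),((.3957,.0134,.1815),(-.22,-.5,-1.02,.43))]
X=np.array([d[0] for d in D]); J=np.array([d[1] for d in D])
def fk(p,J):
    h,L1,a,L2,b,L3,r0=p; q2,q3,q4=J[...,1],J[...,2],J[...,3]; ph=q2-q3+q4
    r=r0+L1*np.sin(q2+a)+L2*np.cos(q2-q3+b)+L3*np.cos(ph)
    z=h+L1*np.cos(q2+a)-L2*np.sin(q2-q3+b)-L3*np.sin(ph)
    return r,z
c=.09
def res(p):
    r,z=fk(p,J); R=np.sqrt(X[:,0]**2+X[:,1]**2-p[7]**2); return np.r_[r-R,z-X[:,2],.02*(p[:7]-np.array([.2,.4,0,.4,0,.3,0])),.0*p[7:]]
s=least_squares(res,[.2,.4,0,.4,0,.3,0,.09]); P=s.x
def solve(x,y,z,lean,g=(.3,-.5)):
    ph=np.pi/2-np.deg2rad(lean); R=np.sqrt(x*x+y*y-P[7]**2)
    f=lambda q: np.array(fk(P[:7],np.array([0,q[0],q[1],ph-q[0]+q[1]])))-[R,z]
    q,_,ok,_=fsolve(f,g,full_output=1); return q.round(2),(ph-q[0]+q[1]).round(2),ok
if __name__=='__main__':
    print(P.round(3)); print((res(P)[:2*len(X)]*1000).round(1))
    for x in (.40,.43,.46,.5,.53,.565):
        for l in (0,15,20,25,30,35):
            print(x,l,[ (z,)+solve(x,-.02,z,l) for z in (.12,.045)])
E
python3 kin.py
```

```text
Traceback (most recent call last):
  File "kin.py", line 13, in <module>
    s=least_squares(res,[.2,.4,0,.4,0,.3,0,.09]); P=s.x
  File "kin.py", line 12, in res
    r,z=fk(p,J); R=np.sqrt(X[:,0]**2+X[:,1]**2-p[7]**2); return np.r_[r-R,z-X[:,2],.02*(p[:7]-np.array([.2,.4,0,.4,0,.3,0])),.0*p[7:]]
        ~~^^^^^
  File "kin.py", line 6, in fk
    h,L1,a,L2,b,L3,r0=p; q2,q3,q4=J[...,1],J[...,2],J[...,3]; ph=q2-q3+q4
    ^^^^^^^^^^^^^^^^^
ValueError: too many values to unpack (expected 7)
```

```bash
sed -i 's/r,z=fk(p,J); R=/r,z=fk(p[:7],J); R=/' kin.py; python3 kin.py
```

```text
[ 0.237  0.511 -0.004  0.415 -0.138  0.428  0.004  0.058]
[-1.   0.5 -0.3 -0.6  1.   0.9 -0.4 -2.   1.9 -0.1 -0.4  0.3 -0.4  0.3
  1.3 -2.1 -0.1  1.3 -0.1 -0.1]
0.4 0 [(0.12, array([ 0.06, -0.58]), np.float64(0.93), 1), (0.045, array([ 0.15, -0.69]), np.float64(0.73), 1)]
0.4 15 [(0.12, array([-0.15, -0.81]), np.float64(0.65), 1), (0.045, array([-0.03, -0.94]), np.float64(0.4), 1)]
0.4 20 [(0.12, array([-0.21, -0.89]), np.float64(0.54), 1), (0.045, array([-0.08, -1.02]), np.float64(0.28), 1)]
0.4 25 [(0.12, array([-0.27, -0.97]), np.float64(0.44), 1), (0.045, array([-0.12, -1.11]), np.float64(0.15), 1)]
0.4 30 [(0.12, array([-0.33, -1.05]), np.float64(0.33), 1), (0.045, array([-0.15, -1.19]), np.float64(0.01), 1)]
0.4 35 [(0.12, array([-0.38, -1.14]), np.float64(0.21), 1), (0.045, array([-0.16, -1.28]), np.float64(-0.16), 1)]
0.43 0 [(0.12, array([ 0.12, -0.52]), np.float64(0.94), 1), (0.045, array([ 0.21, -0.62]), np.float64(0.74), 1)]
0.43 15 [(0.12, array([-0.08, -0.76]), np.float64(0.63), 1), (0.045, array([ 0.03, -0.88]), np.float64(0.4), 1)]
0.43 20 [(0.12, array([-0.15, -0.84]
[... 2458 characters left out ...]
0.18), 1)]
0.565 0 [(0.12, array([ 0.36, -0.19]), np.float64(1.02), 1), (0.045, array([ 0.43, -0.29]), np.float64(0.85), 1)]
0.565 15 [(0.12, array([ 0.18, -0.48]), np.float64(0.65), 1), (0.045, array([ 0.27, -0.58]), np.float64(0.46), 1)]
0.565 20 [(0.12, array([ 0.12, -0.58]), np.float64(0.52), 1), (0.045, array([ 0.23, -0.68]), np.float64(0.32), 1)]
0.565 25 [(0.12, array([ 0.08, -0.67]), np.float64(0.38), 1), (0.045, array([ 0.19, -0.77]), np.float64(0.17), 1)]
0.565 30 [(0.12, array([ 0.04, -0.77]), np.float64(0.24), 1), (0.045, array([ 0.17, -0.86]), np.float64(0.01), 1)]
0.565 35 [(0.12, array([ 0.01, -0.86]), np.float64(0.09), 1), (0.045, array([ 0.17, -0.95]), np.float64(-0.16), 1)]
```

>>> {"method": "move_arm", "body": {"deltas": [1,0,0,0,-7.5,0,0,1,0,0,0,-7,0,0,1,0,0,0,0,0,0]}}

```text
clock: 14.92
tcp_pos: [0.3926, 0.0143, 0.1747]
orientation: [0.117, -0.662, 0.729, -0.129]
wrist_force: [-0.1, 0.6, -2.5]
finger_gap: 0.0074
```

Run:
```python
from h import *
moves([*r2w([-.25,-.01]),.14],264.5,20); print(w2r(env.get_state()['tcp_pos']))
moves([*r2w([-.25,-.01]),.045],264.5,20)
```

```text
tcp [0.3926 0.0143 0.1747] R cols x [-0.096 -0.995 -0.001] z [ 0.342 -0.032 -0.939] force [-0.1  0.6 -2.5] gap 0.0074 clk 14.93
joints [-0.19 -0.29 -0.8   0.71  0.03 -1.66]
shift in current tool frame mm [  9.2 -50.1  55.2] in target tool frame [  9.2 -50.1  55.2] turn deg [-0.1  0.  -0. ]
[-0.31599706 -0.00081059]
tcp [0.3926 0.0143 0.1747] R cols x [-0.096 -0.995 -0.001] z [ 0.342 -0.032 -0.939] force [-0.1  0.6 -2.5] gap 0.0074 clk 14.93
joints [-0.19 -0.29 -0.8   0.71  0.03 -1.66]
shift in current tool frame mm [  9.3 -17.5 144.5] in target tool frame [  9.2 -17.7 144.5] turn deg [-0.1  0.  -0. ]
```

>>> {"method": "move_arm", "body": {"deltas": [1,0.003,-0.017,0.018,0,0,0,1,0.003,-0.017,0.018,0,0,0,1,0.003,-0.016,0.018,0,0,0,1,0,0.011,0.03,0,0,0,1,0,0.011,0.03,0,0,0,1,0,0.01,0.027,0,0,0,1,0,0,0,0,0,0]}}

```text
clock: 15.8
tcp_pos: [0.4526, 0.0, 0.0471]
orientation: [0.117, -0.662, 0.729, -0.128]
wrist_force: [0.1, 1.0, -2.0]
finger_gap: 0.0081
```

Run:
```python
from h import *
moves([*r2w([-.185,-.01]),.045],264.5,20); print(w2r(env.get_state()['tcp_pos']))
p=cam('scene'); im=cv2.resize(p['img'][80:280,200:420],None,fx=3,fy=3,interpolation=cv2.INTER_CUBIC); cv2.imwrite('pics/s8.png',im[...,::-1])
t=cam('top'); im=cv2.resize(t['img'][120:300,220:440],None,fx=3,fy=3,interpolation=cv2.INTER_CUBIC); cv2.imwrite('pics/t8.png',im[...,::-1])
for q in (p,t):
    uv,P=cloud(q); r=w2r(P); v=q['img'][uv[:,1],uv[:,0]].astype(int)
    for side,lo,hi in (('L',.05,.2),('R',-.2,-.05)):
        k=(P[:,2]>.008)&(P[:,2]<.06)&(r[:,0]>-.27)&(r[:,0]<-.205)&(r[:,1]>lo)&(r[:,1]<hi)
        if k.sum()>10: print(side,k.sum(),np.percentile(np.c_[r[k],P[k][:,2]],[1,99],axis=0).round(3).tolist())
```

```text
tcp [0.4526 0.     0.0471] R cols x [-0.096 -0.995 -0.001] z [ 0.339 -0.032 -0.94 ] force [ 0.1  1.  -2. ] gap 0.0081 clk 15.8
joints [-0.2   0.03 -0.92  0.28  0.04 -1.67]
shift in current tool frame mm [  0.7 -65.   25.8] in target tool frame [  0.8 -65.   25.9] turn deg [ 0.1  0.1 -0. ]
[-0.25491886 -0.00926893]
L 330 [[-0.27, 0.051, 0.017], [-0.224, 0.152, 0.058]]
R 42 [[-0.268, -0.169, 0.019], [-0.225, -0.051, 0.038]]
L 565 [[-0.268, 0.051, 0.018], [-0.221, 0.145, 0.058]]
R 697 [[-0.268, -0.172, 0.018], [-0.221, -0.052, 0.059]]
```

View pics/s8.png

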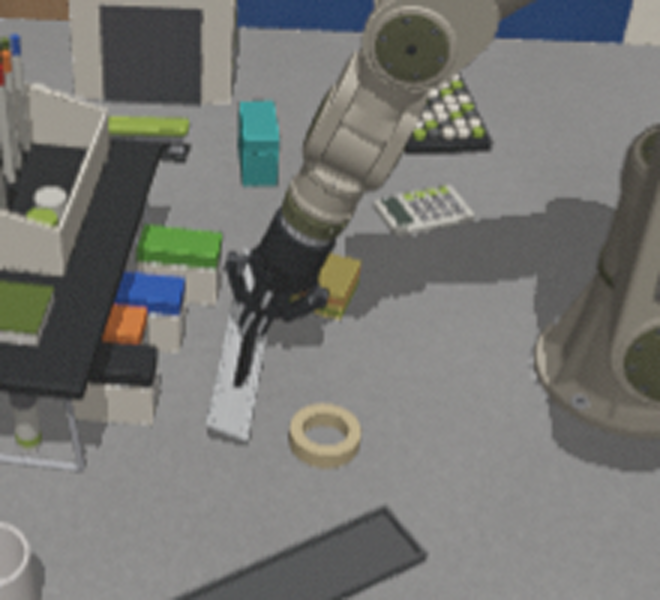

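View pics/t8.png

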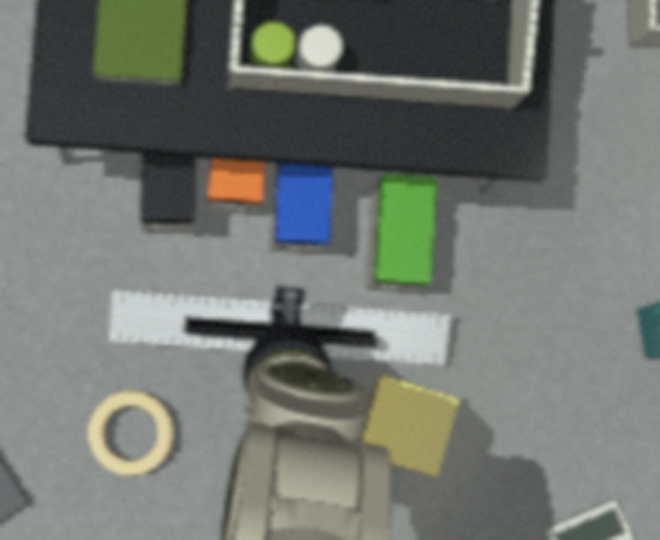

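>>> {"method": "move_arm", "body": {"deltas": [1,0,-0.0094,0.0036,0,0,0,1,0,-0.0094,0.0036,0,0,0,1,0,-0.0094,0.0036,0,0,0,1,0,-0.0094,0.0036,0,0,0,1,0,-0.0094,0.0036,0,0,0,1,0,-0.0094,0.0036,0,0,0,1,0,-0.0094,0.0036,0,0,0,1,0,0,0,0,0,0]}}

```text
clock: 16.9
tcp_pos: [0.5274, -0.0076, 0.0497]
orientation: [0.119, -0.662, 0.729, -0.13]
wrist_force: [-4.1, -0.1, -3.0]
finger_gap: 0.0076
```

Run:
```python
from h import *
moves([*r2w([-.195,-.01]),.047],264.5,33); print(w2r(env.get_state()['tcp_pos']))
p=cam('scene'); im=cv2.resize(p['img'][80:280,200:420],None,fx=3,fy=3,interpolation=cv2.INTER_CUBIC); cv2.imwrite('pics/s9.png',im[...,::-1])
t=cam('top'); im=cv2.resize(t['img'][120:300,220:440],None,fx=3,fy=3,interpolation=cv2.INTER_CUBIC); cv2.imwrite('pics/t9.png',im[...,::-1])
```

```text
tcp [ 0.5274 -0.0076  0.0497] R cols x [-0.096 -0.995 -0.   ] z [ 0.345 -0.033 -0.938] force [-4.1 -0.1 -3. ] gap 0.0076 clk 16.9
joints [-0.18  0.15 -0.77  0.3   0.03 -1.65]
shift in current tool frame mm [ 0.3 15.3 -2.8] in target tool frame [ 0.3 14.3 -6.1] turn deg [12.7  0.  -0. ]
[-0.17969732 -0.00966742]
```

View pics/t9.png

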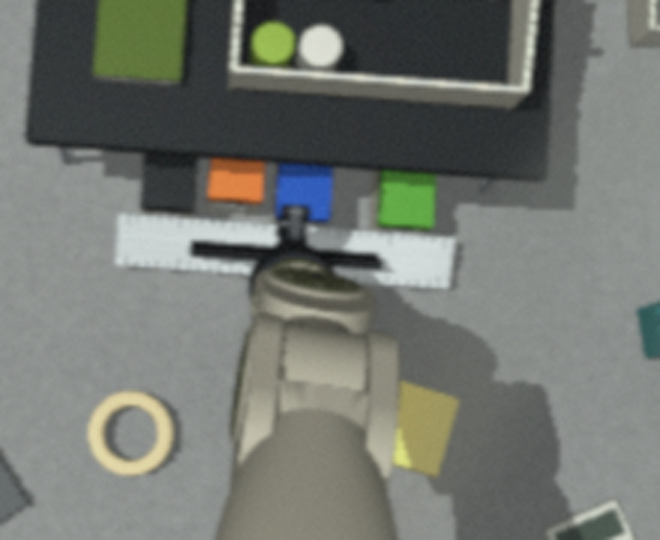

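View pics/s9.png

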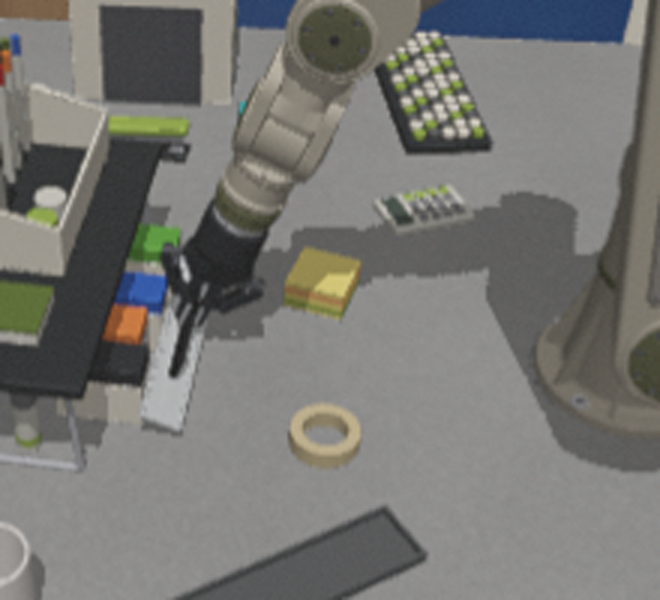

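>>> {"method": "move_arm", "body": {"deltas": [1,0,0.0094,-0.0022,0,0,0,1,0,0,0,6.5,0,0,1,0,0,0,6.5,0,0,1,0,0,0,0,0,0]}}

```text
clock: 17.5
tcp_pos: [0.523, -0.0078, 0.0533]
orientation: [0.196, -0.643, 0.708, -0.216]
wrist_force: [0.0, -0.1, -0.8]
finger_gap: 0.0072
```

Run:
```python
from h import *
moves([*r2w([-.155,-.01]),.045],264.5,33); print(w2r(env.get_state()['tcp_pos']))
t=cam('top'); im=cv2.resize(t['img'][120:300,220:440],None,fx=3,fy=3,interpolation=cv2.INTER_CUBIC); cv2.imwrite('pics/t10.png',im[...,::-1])
uv,P=cloud(t); r=w2r(P)
k=(P[:,2]>.008)&(P[:,2]<.06)&(r[:,0]>-.25)&(r[:,0]<-.135)
for lo,hi in ((.128,.15),(-.09,-.06),(-.17,-.15)):
    j=k&(r[:,1]>lo)&(r[:,1]<hi); print(lo,j.sum(),np.percentile(np.c_[r[j],P[j][:,2]],[2,98],axis=0).round(3).tolist())
```

```text
tcp [ 0.523  -0.0078  0.0533] R cols x [-0.096 -0.995  0.001] z [ 0.556 -0.054 -0.829] force [ 0.  -0.1 -0.8] gap 0.0072 clk 17.5
joints [-0.2   0.08 -1.02 -0.12  0.06 -1.66]
shift in current tool frame mm [ -0.3 -19.5  23.1] in target tool frame [ -0.3 -19.9  22.8] turn deg [-1. -0.  0.]
[-0.18406809 -0.01026197]
0.128 101 [[-0.192, 0.128, 0.018], [-0.15, 0.145, 0.05]]
-0.09 141 [[-0.193, -0.089, 0.02], [-0.15, -0.061, 0.059]]
-0.17 113 [[-0.192, -0.17, 0.021], [-0.152, -0.15, 0.051]]
```

View pics/t10.png

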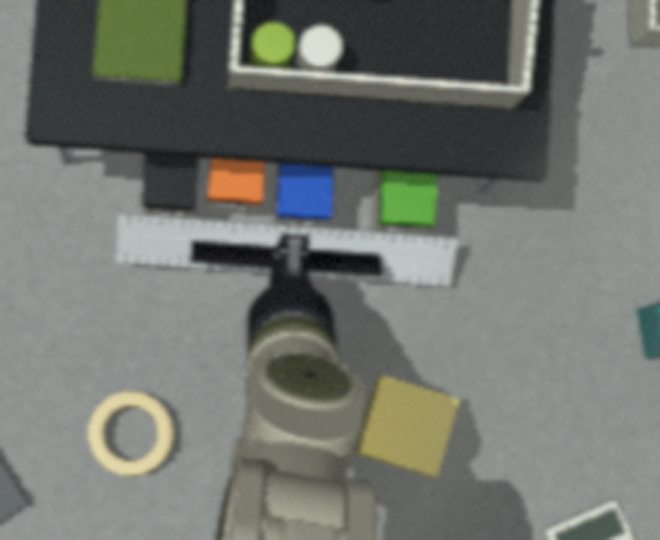

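>>> {"method": "move_arm", "body": {"deltas": [1,0,-0.0058,0.0057,0,0,0,1,0,-0.0058,0.0057,0,0,0,1,0,-0.0058,0.0057,0,0,0,1,0,-0.0058,0.0057,0,0,0,1,0,0,0,0,0,0]}}

```text
clock: 18.18
tcp_pos: [0.5475, -0.0092, 0.0403]
orientation: [0.191, -0.645, 0.71, -0.21]
wrist_force: [-3.8, -0.1, -3.0]
finger_gap: 0.008
```

Run:
```python
from h import *
moves([*r2w([-.144,-.01]),.045],264.5,33); print(w2r(env.get_state()['tcp_pos']))
t=cam('top'); im=cv2.resize(t['img'][120:300,220:440],None,fx=3,fy=3,interpolation=cv2.INTER_CUBIC); cv2.imwrite('pics/t11.png',im[...,::-1])
s=cam('scene'); im=cv2.resize(s['img'][100:280,200:400],None,fx=3,fy=3,interpolation=cv2.INTER_CUBIC); cv2.imwrite('pics/s11.png',im[...,::-1])
uv,P=cloud(t); r=w2r(P)
k=(P[:,2]>.008)&(P[:,2]<.06)&(r[:,0]>-.25)&(r[:,0]<-.1)
for lo,hi in ((.128,.15),(-.09,-.06),(-.17,-.15)):
    j=k&(r[:,1]>lo)&(r[:,1]<hi); print(lo,j.sum(),np.percentile(np.c_[r[j],P[j][:,2]],[2,98],axis=0).round(3).tolist())
```

```text
tcp [ 0.5475 -0.0092  0.0403] R cols x [-0.096 -0.995 -0.001] z [ 0.541 -0.052 -0.839] force [-3.8 -0.1 -3. ] gap 0.008 clk 18.18
joints [-0.19  0.15 -0.97 -0.12  0.05 -1.65]
shift in current tool frame mm [  0.6 -15.7   4.5] in target tool frame [  0.6 -15.7   4.5] turn deg [ 0.  0. -0.]
[-0.15962136 -0.00936226]
0.128 99 [[-0.168, 0.128, 0.009], [-0.128, 0.146, 0.037]]
-0.09 172 [[-0.169, -0.09, 0.009], [-0.127, -0.061, 0.053]]
-0.17 107 [[-0.167, -0.17, 0.011], [-0.127, -0.151, 0.037]]
```

View pics/t11.png

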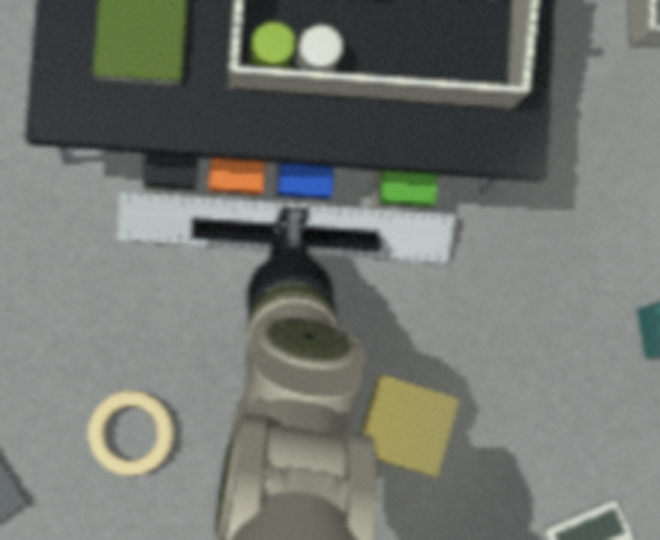

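View pics/s11.png

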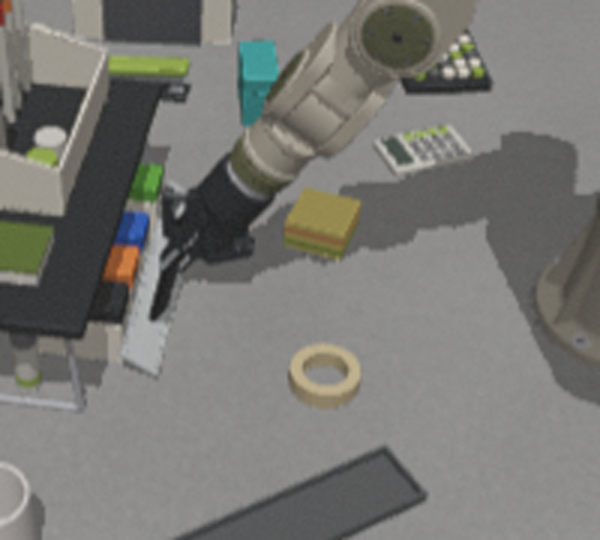

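>>> {"method": "move_arm", "body": {"deltas": [1,0,-0.0064,0.003,0,0,0,1,0,-0.0064,0.003,0,0,0,1,0,0,0,0,0,0]}}

```text
clock: 18.65
tcp_pos: [0.5622, -0.0108, 0.0429]
orientation: [0.191, -0.644, 0.71, -0.21]
wrist_force: [-4.9, -0.5, -5.9]
finger_gap: 0.0079
```

Run:
```python
from h import *
moves([*r2w([-.144,-.01]),.045],264.5,33); print(w2r(env.get_state()['tcp_pos']))
t=cam('top'); im=cv2.resize(t['img'][120:300,220:440],None,fx=3,fy=3,interpolation=cv2.INTER_CUBIC); cv2.imwrite('pics/t12.png',im[...,::-1])
uv,P=cloud(t); r=w2r(P)
k=(P[:,2]>.008)&(P[:,2]<.06)&(r[:,0]>-.25)&(r[:,0]<-.09)
for lo,hi in ((.128,.15),(-.09,-.06),(-.17,-.15)):
    j=k&(r[:,1]>lo)&(r[:,1]<hi); print(lo,j.sum(),np.percentile(np.c_[r[j],P[j][:,2]],[2,98],axis=0).round(3).tolist())
for n,c in (('black',.1),('orange',.038),('blue',-.025),('green',-.118)):
    j=(abs(r[:,1]-c)<.02)&(P[:,2]>.066)&(P[:,2]<.092)&(r[:,0]<-.08)&(r[:,0]>-.2); print(n,j.sum(),r[j][:,0].min() if j.any() else None)
```

```text
tcp [ 0.5622 -0.0108  0.0429] R cols x [-0.096 -0.995 -0.   ] z [ 0.543 -0.052 -0.838] force [-4.9 -0.5 -5.9] gap 0.0079 clk 18.65
joints [-0.19  0.17 -0.94 -0.11  0.05 -1.65]
shift in current tool frame mm [ 0.5 -1.8 -1.3] in target tool frame [ 0.5 -1.8 -1.3] turn deg [-0.1  0.  -0. ]
[-0.14479079 -0.00954499]
0.128 104 [[-0.154, 0.129, 0.01], [-0.111, 0.146, 0.04]]
-0.09 165 [[-0.153, -0.089, 0.011], [-0.112, -0.061, 0.056]]
-0.17 112 [[-0.152, -0.169, 0.01], [-0.113, -0.15, 0.041]]
black 76 -0.11155695762160821
orange 81 -0.11100746644621286
blue 81 -0.15253405408660814
green 78 -0.1111070768540335
```

View pics/t12.png

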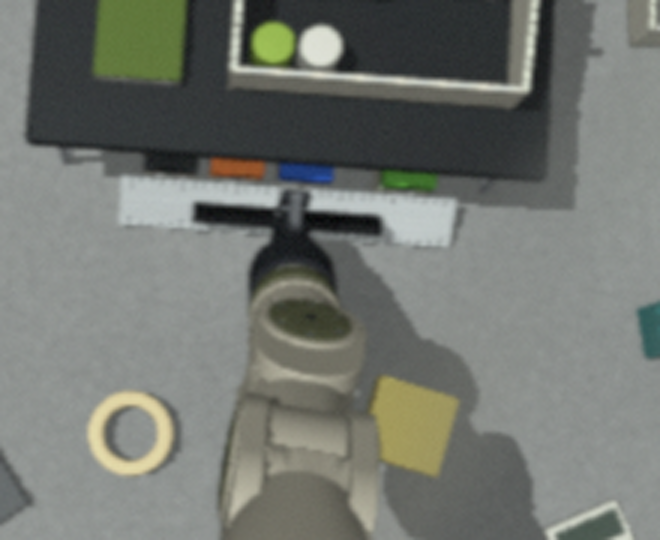

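>>> {"method": "move_arm", "body": {"deltas": [1,0,0,0,0,0,0,1,0,0.0126,-0.0081,0,0,0,1,0,0.0168,-0.011,0,0,0,1,0,0,-0.005,-6.5,0,0,1,0,0,-0.005,-6.5,0,0,1,0,0.025,-0.015,0,0,0,1,0,0.015,-0.02,0,0,0,1,0,0,0,0,0,0]}}

```text
clock: 19.7
tcp_pos: [0.4758, -0.0028, 0.0744]
orientation: [0.121, -0.661, 0.728, -0.133]
wrist_force: [0.6, -0.0, -1.6]
finger_gap: 0.0072
```

Run:
```python
from h import *
moves([*r2w([-.33,-.01]),.18],264.5,0); print(w2r(env.get_state()['tcp_pos']))
t=cam('top'); im=cv2.resize(t['img'][120:300,220:440],None,fx=3,fy=3,interpolation=cv2.INTER_CUBIC); cv2.imwrite('pics/t13.png',im[...,::-1])
s=cam('scene'); im=cv2.resize(s['img'][100:280,200:400],None,fx=3,fy=3,interpolation=cv2.INTER_CUBIC); cv2.imwrite('pics/s13.png',im[...,::-1])
for c,name in ((t,'top'),(s,'scene')):
  uv,P=cloud(c); r=w2r(P)
  for n,yc in (('black',.1),('orange',.038),('blue',-.025),('green',-.118)):
    for zl,zh in ((.066,.092),(.02,.06)):
      j=(abs(r[:,1]-yc)<.028)&(P[:,2]>zl)&(P[:,2]<zh)&(r[:,0]<-.08)&(r[:,0]>-.135)
      if j.sum()>5: 
        L=j&(r[:,1]>yc+.01);R_=j&(r[:,1]<yc-.01)
        print(name,n,zl,j.sum(),'minx',np.percentile(r[j][:,0],3).round(4),'L',np.percentile(r[L][:,0],5).round(4) if L.any() else '','R',np.percentile(r[R_][:,0],5).round(4) if R_.any() else '','y',r[j][:,1].min().round(3),r[j][:,1].max().round(3))
```

```text
tcp [ 0.4758 -0.0028  0.0744] R cols x [-0.096 -0.995  0.   ] z [ 0.351 -0.034 -0.936] force [ 0.6 -0.  -1.6] gap 0.0072 clk 19.7
joints [-0.2   0.02 -0.85  0.35  0.04 -1.66]
shift in current tool frame mm [   0.2   54.8 -133.6] in target tool frame [ 1.000e-01  9.850e+01 -1.056e+02] turn deg [-20.7  -0.   -0. ]
[-0.23154698 -0.00986912]
top black 0.066 95 minx -0.1106 L -0.1105 R -0.1107 y 0.074 0.122
top black 0.02 49 minx -0.1115 L -0.1109 R -0.1113 y 0.076 0.122
top orange 0.066 96 minx -0.1107 L -0.1107 R -0.1105 y 0.013 0.063
top orange 0.02 47 minx -0.1113 L -0.1111 R -0.1108 y 0.014 0.062
top blue 0.066 96 minx -0.1105 L -0.1105 R -0.1104 y -0.051 -0.001
top blue 0.02 54 minx -0.1115 L -0.1108 R -0.1114 y -0.051 -0.002
top green 0.066 96 minx -0.1108 L -0.1109 R -0.1101 y -0.146 -0.097
top green 0.02 60 minx -0.1116 L -0.1109 R -0.1107 y -0.146 -0.097
scene black 0.066 67 minx -0.112 L -0.1116 R -0.1118 y 0.081 0.128
scene black 0.02 67 minx -0.1121 L -0.1116 R -0.1108 y 0.084 0.128
scene orange 0.066 56 minx -0.1117 L -0.1113 R -0.1092 y 0.013 0.066
scene orange 0.02 31 minx -0.112 L -0.1117 R -0.1119 y 0.015 0.066
scene blue 0.066 56 minx -0.1114 L -0.1116 R -0.1112 y -0.046 0.003
scene blue 0.02 28 minx -0.1129 L -0.1127 R -0.1108 y -0.042 0.003
scene green 0.066 52 minx -0.1117 L -0.1109 R -0.1102 y -0.144 -0.09
scene green 0.02 57 minx -0.1116 L -0.1105 R -0.1117 y -0.14 -0.09
```

View pics/t13.png

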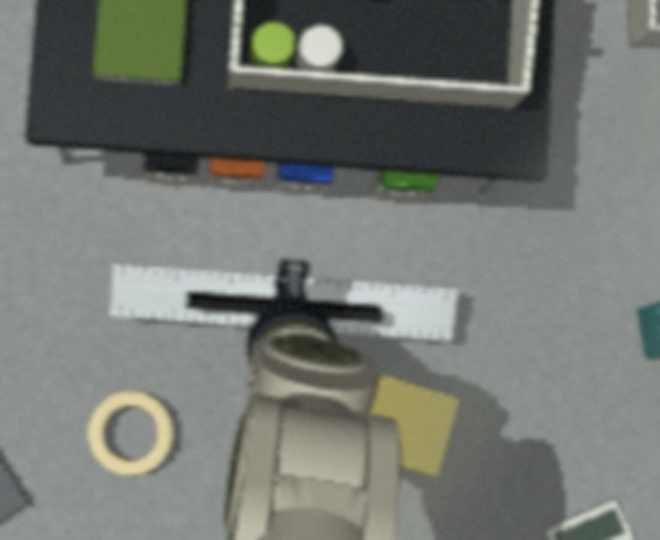

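View pics/s13.png

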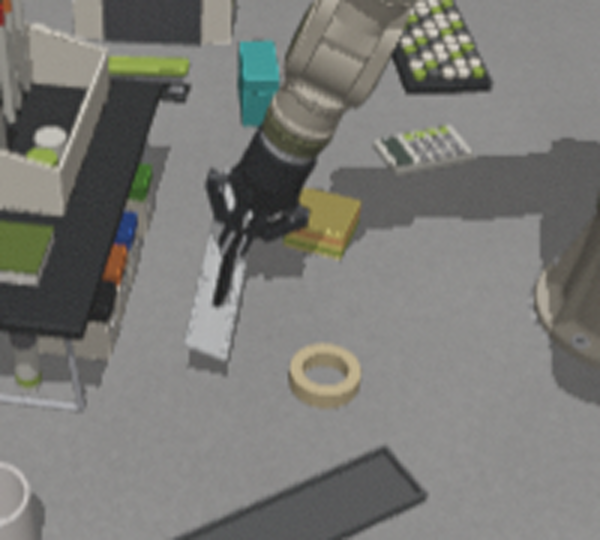

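>>> {"method": "move_arm", "body": {"deltas": [1,0,-0.018,-0.048,0,0,0,1,0,-0.018,-0.048,0,0,0,1,0,0,0,-10.3,0,0,1,0,0,0,-10.4,0,0,1,-0.05,0,0,0,0,0,1,-0.05,0,0,0,0,0,1,-0.05,0,0,0,0,0,1,-0.05,0,0,0,0,0,1,-0.05,0,0,0,0,0,1,-0.05,0,0,0,0,0]}}

```text
clock: 21.05
tcp_pos: [0.5063, 0.2982, 0.1749]
orientation: [-0.0, -0.672, 0.74, 0.001]
wrist_force: [0.9, -0.1, -0.7]
finger_gap: 0.0077
```

>>> {"method": "move_arm", "body": {"deltas": [1,-0.05,0,0,0,0,0,1,0,0,0,0,0,10.48,1,0,0,0,0,0,10.48,1,0,0,0,0,0,10.48,1,0,0,0,0,0,10.48,1,0,0,0,0,0,10.48,1,0,0,0,0,0,0]}}

```text
clock: 21.92
tcp_pos: [0.5106, 0.3461, 0.1748]
orientation: [-0.001, -0.277, 0.961, 0.001]
wrist_force: [0.9, 0.3, -1.3]
finger_gap: 0.0078
```

Run:
```python
from h import *
moves([.4332,.3642,.07],212.2,0)
```

```text
tcp [0.5106 0.3461 0.1748] R cols x [-0.846 -0.533  0.002] z [-0.003  0.001 -1.   ] force [ 0.9  0.3 -1.3] gap 0.0078 clk 21.93
joints [ 0.46  0.42  0.04  1.19  0.   -0.1 ]
shift in current tool frame mm [ 55.7  56.3 105. ] in target tool frame [ 55.9  56.5 104.8] turn deg [ 0.1 -0.1 -0. ]
```

>>> {"method": "move_arm", "body": {"deltas": [1,0.028,0.028,0.03,0,0,0,1,0.028,0.028,0.03,0,0,0,1,0,0,0,0,0,0,1,0,0,0,0,0,0]}}

```text
clock: 22.42
tcp_pos: [0.4331, 0.364, 0.1161]
orientation: [-0.001, -0.277, 0.961, 0.001]
wrist_force: [0.4, 0.6, -1.0]
finger_gap: 0.0077
```

Run:
```python
from h import *
moves([.4332,.3642,.03],212.2,0)
p=cam('wrist'); save(p,'w14'); uv,P=cloud(p)
a=np.deg2rad(32.15); d=P[:,:2]-[.4327,.3643]; l=d@[np.cos(a),np.sin(a)]; t=d@[-np.sin(a),np.cos(a)]
z=env.get_state()['tcp_pos'][2]
k=(abs(P[:,2]-(z-.02))<.006)&(abs(t)<.06)&(abs(l)<.2)&(l<-.03)
for lo,hi in ((-.16,-.12),(-.08,-.04)):
    j=k&(l>lo)&(l<hi); print(lo,j.sum(),np.percentile(t[j],[1,99]),P[j][:,2].mean())
t_=cam('top'); uv,P=cloud(t_); d=P[:,:2]-[.4327,.3643]; l=d@[np.cos(a),np.sin(a)]; t=d@[-np.sin(a),np.cos(a)]
k=(abs(P[:,2]-(z-.02))<.01)&(abs(t)<.06)&(abs(l)<.2); print('ruler l,t',np.percentile(l[k],[.5,99.5]),np.percentile(t[k],[.5,99.5]))
```

```text
tcp [0.4331 0.364  0.1161] R cols x [-0.846 -0.533  0.001] z [-0.002  0.001 -1.   ] force [ 0.4  0.6 -1. ] gap 0.0077 clk 22.43
joints [ 0.56  0.36 -0.2   1.01  0.   -0.01]
shift in current tool frame mm [-0.3 -0.1 86.1] in target tool frame [-0.2  0.1 86.1] turn deg [ 0.1 -0.1  0. ]Traceback (most recent call last):
  File "<stdin>", line 8, in <module>
    return _quantile_unchecked(
        a, q, axis, out, overwrite_input, method, keepdims, weights)
    return _ureduce(a,
                    func=_quantile_ureduce_func,
    ...<5 lines>...
                    overwrite_input=overwrite_input,
                    method=method)
    r = func(a, **kwargs)
    result = _quantile(arr,
                       quantiles=q,
    ...<2 lines>...
                       out=out,
                       weights=wgt)
    slices_having_nans = np.isnan(arr[-1, ...])
                                  ~~~^^^^^^^^^
IndexError: index -1 is out of bounds for axis 0 with size 0
```

View pics/w14.png

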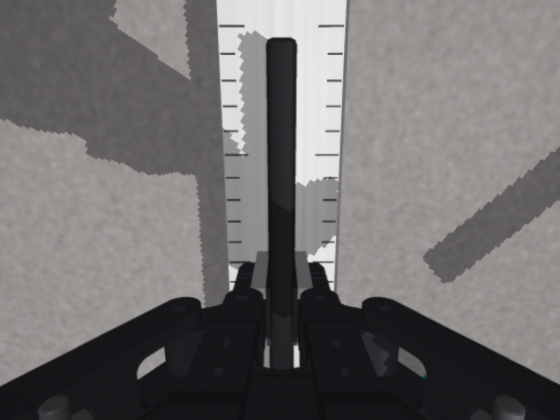

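>>> {"method": "move_arm", "body": {"deltas": [1,0,0,0.03,0,0,0,1,0,0,0.03,0,0,0,1,0,0,0.02,0,0,0,1,0,0,0.004,0,0,0,1,0,0,0,0,0,0]}}

```text
clock: 23.1
tcp_pos: [0.4331, 0.3638, 0.0326]
orientation: [-0.001, -0.276, 0.961, 0.001]
wrist_force: [0.2, 0.5, -1.2]
finger_gap: 0.0077
```

Run:
```python
from h import *
moves([.4332,.3642,.028],212.2,0)
t=cam('top'); save(t,'t15')
p=cam('scene'); im=cv2.resize(p['img'][220:340,190:380],None,fx=4,fy=4,interpolation=cv2.INTER_CUBIC); cv2.imwrite('pics/s15.png',im[...,::-1])
```

```text
tcp [0.4331 0.3638 0.0326] R cols x [-0.847 -0.531  0.001] z [-0.003  0.001 -1.   ] force [ 0.2  0.5 -1.2] gap 0.0077 clk 23.1
joints [ 0.56  0.45 -0.31  0.82  0.   -0.  ]
shift in current tool frame mm [-0.3  0.3  4.6] in target tool frame [-0.3  0.3  4.6] turn deg [ 0.1 -0.1 -0.1]
```

View pics/s15.png

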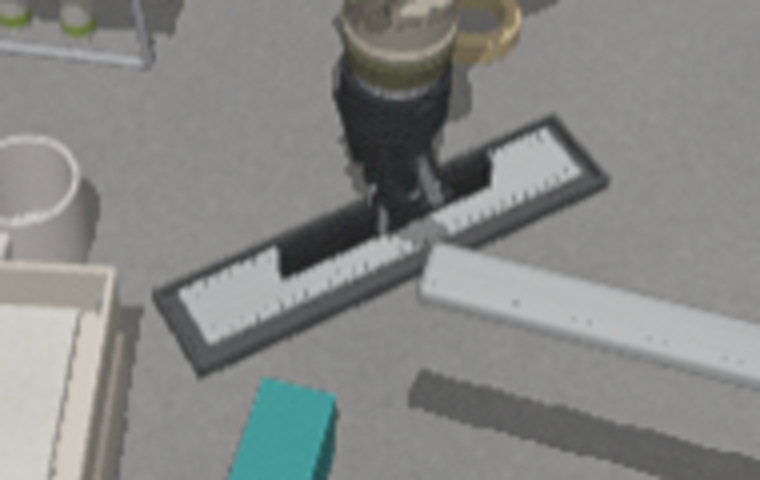

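Ruler is centred in the tray. Lower the last 4 mm, release and rise.

>>> {"method": "move_arm", "body": {"deltas": [1,0,0,0.004,0,0,0,1,0,0,0,0,0,0,0.4,0,0,-0.001,0,0,0,0.4,0,0,0,0,0,0,0.4,0,0,0,0,0,0,0.4,0,0,-0.02,0,0,0,0.4,0,0,-0.05,0,0,0,0.4,0,0,-0.06,0,0,0,0.4,0,0,-0.04,0,0,0,0.4,0,0,0,0,0,0], "squeeze": 20}}

```text
clock: 24.45
tcp_pos: [0.4344, 0.3646, 0.203]
orientation: [0.002, -0.276, 0.961, 0.002]
wrist_force: [-0.1, 0.0, -0.5]
finger_gap: 0.0256
```

Run:
```python
from h import *
moves([.4332,.3642,.2],212.2,0)
w=cam('wrist'); save(w,'w16'); uv,P=cloud(w)
k=(P[:,2]>.03)&(P[:,2]<.047)&(np.hypot(P[:,0]-.43,P[:,1]-.363)<.12)
print('rib',cv2.minAreaRect(P[k][:,:2].astype(np.float32)),P[k][:,2].max())
t=cam('top'); save(t,'t16'); s=cam('scene')
for c,name in ((t,'top'),(s,'scene')):
  uv,P=cloud(c); r=w2r(P)
  for n,yc in (('black',.1),('orange',.038),('blue',-.025),('green',-.118)):
      j=(abs(r[:,1]-yc)<.028)&(P[:,2]>.066)&(P[:,2]<.092)&(r[:,0]<-.08)&(r[:,0]>-.135)
      print(name,n,j.sum(),np.percentile(r[j][:,0],3).round(4),r[j][:,1].min().round(3),r[j][:,1].max().round(3))
```

```text
tcp [0.4344 0.3646 0.203 ] R cols x [-0.847 -0.531 -0.005] z [ 0.003  0.005 -1.   ] force [-0.1  0.  -0.5] gap 0.0256 clk 24.45
joints [ 0.56  0.31 -0.06  1.2   0.   -0.  ]
shift in current tool frame mm [1.2 0.3 3. ] in target tool frame [1.2 0.3 3. ] turn deg [ 0.1  0.3 -0.1]
rib ((0.43212002515792847, 0.36305034160614014), (0.17999762296676636, 0.009942414239048958), 32.3905029296875) 0.04353137827083209
top black 93 -0.1109 0.074 0.122
top orange 94 -0.1105 0.013 0.061
top blue 95 -0.1108 -0.051 -0.002
top green 96 -0.1108 -0.146 -0.098
scene black 65 -0.1119 0.082 0.128
scene orange 61 -0.1111 0.019 0.066
scene blue 57 -0.1121 -0.046 0.003
scene green 55 -0.1115 -0.142 -0.093
```

View pics/w16.png

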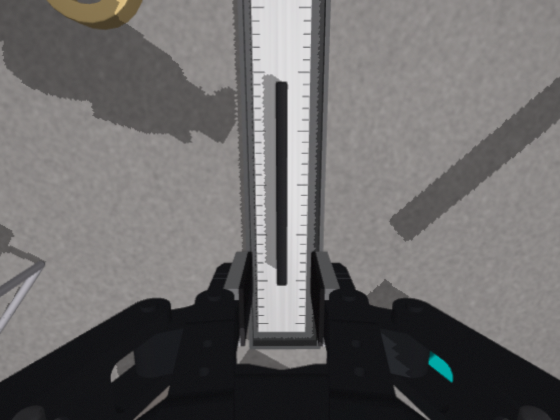

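View pics/t16.png

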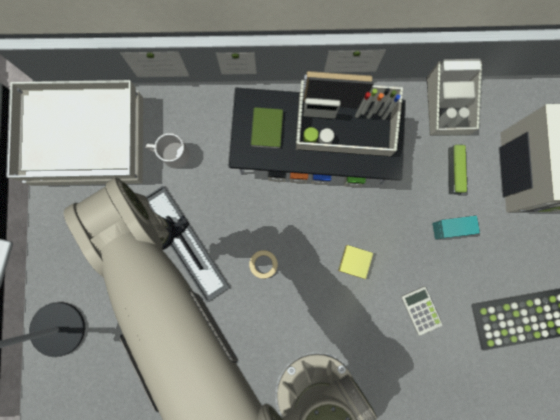

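```bash
python3 -c "
from h import *
print(env.get_state()['qvel'].round(3)); print(order.hand_in())"
```

```text
[-0.     0.014 -0.016 -0.    -0.    -0.001]
the job is handed in; nothing more can be done
None
```

I handed the job in at about 24.5 s on the clock; the interface reports no verdict. My last checks found nothing out of place.

**What I did:** I stood the green box at the right-hand end of the row with its label towards the robot. I then took the ruler from its tray and pushed all four boxes in with its long edge, leaning the hand back so that it stayed clear of the riser. During the push the arm came within about 0.01 rad of a joint limit, so I did it in two stages. Afterwards I laid the ruler back in its tray and let go.

**Last checks:**
- **Fronts:** all four stand at riser x of about -0.111 m in both the top and scene cameras, against the edge at -0.110 m with 7 mm allowed. The left and right sides of each front agreed within about 2 mm, so the boxes look square.
- **Places along the row:** green is centred near riser y -0.12 m, and the other three lie between about -0.05 and 0.13 m.
- **Ruler:** it lies flat, with its rib about 1 to 2 mm from the tray's centre.
- **Hand and surroundings:** the hand was open and about 0.16 m above the ruler. By eye, everything else on the desk looks unmoved in the top picture. The glue sticks, which stand under the riser, cannot be seen in that picture.

The two cameras differed by 4 to 8 mm along the row, well inside the limits. I saw no sign of contact with the riser or of the hand touching the row, but contact forces are not reported separately, so I could not check that directly.

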